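Seat the calibration plate on the imager's three-ball mount

TASK

Get the imager ready for calibration: draw the aluminium calibration plate right out of its clear dust cover by the orange pull and set it down on the worktop, then let go and take it again by the black grip on its top. Seat it on the three steel balls of the imager stage with the orange pull in the stage's pocket, pressing down only as hard as needed until both spring catches have snapped over its side pins and it sits fully home and level, then let go. Do not disturb the other things on the bench.

Things in the scene. Friction and masses are not known exactly. Their poses are not given: they have to be found in the camera images.
- plate_pull (a point): Centre of the orange pull, an upright block 14 (x) x 22 (y) x 24 mm high at the end of a 20 mm wide tongue on the plate's -x edge, 103 mm from the plate's centre. Its underside is 8 mm, this point 21 mm, its top 32 mm above the plate's underside. Axes: the plate's, -x from grip to pull, z up. At first only the pull, the tongue and the first 20 mm of the plate stand out of the dust cover.
- plate_grip (a point): Centre of the black grip block on the middle of the plate's top: 52 (x) x 16 (y) x 28 mm high, from 18 to 46 mm above the plate's underside, this point 33 mm above it. Axes: the plate's.
- plate: Aluminium calibration plate, loose, 130 (x) x 104 (y) x 18 mm, 0.3 to 0.6 kg; origin at the centre of its underside (height 0 on the worktop), -x towards the orange pull, z up. Open below, with three pairs of dowel pins that straddle the stage's balls. In the middle of each long side an 8 mm side pin lies along x, 26 mm long, its axis at y = +-55 mm, 9 mm above the underside.
- stage_centre (a point): Point on the middle of the stage's three balls seen from above, fixed on the housing, 34 mm above the worktop. When home, the plate's origin lies above it and its axes agree (-x towards the pocket, z up). The 16 mm steel balls stand at (46, 0), (-30, 31), (-30, -31) mm from it on the ball carrier. Balls and catches draw in a plate that is up to about 3 mm off.
- stage: Imager stage: white housing, 106 (y) x 206 mm, x -129 to +77 mm, 34 mm high; origin on the worktop below the centre point, same axes. On it the grey ball carrier with balls, catches and pocket, left by the focus drive anywhere from 0 to 26 mm above its lowest: not reported, it stays there. Underside of the plate fully home: 50 mm (carrier lowest) to 76 mm (highest) above the worktop.
- catch_left (a joint): Spring catch on the carrier's +y side, rad: 0 at its inner stop, grows as its 10 mm roller is pushed out (0.08 as a side pin passes, about 0.035 when it holds the plate home). Roller axes 121 mm apart. Coming down, the plate's side pins meet the rollers about 12 mm above home; 12 to 18 N from above snaps both past, then they pull the plate down with about 8 N. Over 50 N may dent the balls.
- catch_right (a joint): The same catch on the carrier's -y side, rad: 0 at its inner stop, grows as its roller is pushed outwards.
- stage_pocket (a point): Middle of the floor of the black pocket for the orange pull at the stage's -x end, 104 mm from the stage's centre, this point fixed on the housing. The pocket stands on the ball carrier, open above and towards the balls, 39 mm wide and about 32 mm long inside, its walls 34 mm above the underside of a plate that is home: fingers do not fit beside the pull in it.
- cover_mouth (a point): Middle of the open mouth of the fixed clear dust cover, 28 mm above the worktop; -x points out of the mouth, the way the plate is drawn. Outside 136 mm wide (y) and 60 mm high, feet 158 mm wide; inside 128 mm wide, 56 mm high, no floor; it reaches 118 mm from the mouth to its closed end at +x.
- amber_bottle: Bystander: small amber bottle with black cap, 50 mm across, 108 mm high; origin at the centre of its underside.
- bench_timer: Bystander: grey bench timer, 22 x 66 x 58 mm high; origin at the centre of its underside.
- black_marker: Bystander: black felt marker lying down, 13 x 138 mm; origin at its underside's centre.
- petri: Bystander: small round petri dish, 60 mm across, 16 mm high; origin at the centre of its underside.

How it is judged:
On the way, in this order (a step that is already met when the one before it is completed fails the run):
1. the plate is right out of the dust cover, stands flat on the worktop and is let go (x of plate in the frame of cover_mouth below -0.06 m and height (world z) of plate below 0.004 m and angle between plate's own z axis and vertical below 0.05 rad and contact force between the fingers and plate below 0.05 N), for 0.2 s.
2. the plate is lifted clear of the worktop (height (world z) of plate above 0.02 m), for 0.1 s.
At the end, for the whole second after the job is handed in: Plate home on the three balls, released and at rest: centre within 2.5 mm of the stage's centre from above, underside 48 to 77.5 mm high, turned under 0.03 and tilted under 0.02 rad, pull within 10 mm of the pocket's middle, both catches holding its side pins (0.012 to 0.06 rad) (horizontal distance between plate and stage_centre below 0.0025 m and z of plate in the frame of stage between 0.048 and 0.0775 m and angle between the x axis of plate and the x axis of stage_centre, either way round below 0.03 rad and horizontal distance between plate_pull and stage_pocket below 0.01 m and angle between plate's own z axis and vertical below 0.02 rad and value of joint catch_left between 0.012 and 0.06 rad and value of joint catch_right between 0.012 and 0.06 rad and linear speed of plate below 0.01 m/s); the robot touches nothing.
It fails at once if the plate is jammed down on the stage: more than 80 N over all contacts between them, which is about 50 N of steady pressing (contact force between plate and stage above 80 N).
It fails at once if a bystander is moved by more than 20 mm (distance of any of amber_bottle, bench_timer, black_marker, petri from where it was at the start of the episode above 0.02 m).
It also fails if it takes over 48 s, if anything falls off the work surface, if the arm or the gripper's body presses on something with over 40 N, if the wrist force passes 120 N, or if a joint passes its speed limit or range.

ROBOT

A 7-joint arm with a two-finger parallel gripper is mounted at the origin on a cart in front of the work surface, level with it; the furniture and walls round the work are solid. World frame = base frame: x ahead of the robot, y to its left, z up, the work surface at z = 0. Lengths are in m, angles in rad, forces in N, time in s.
With the tool pointing down it reaches from about 0.425 to 0.925 m from the base axis. Payload 6.8 kg.
Tool frame: the origin (TCP) lies at the very end of the fingers, on their centre line; the grasp point (between the pads) lies bot.hold_point_z behind it (bot.hold_point_z is the distance from the TCP to the grasp point, in m); x points along the fingers, z is the direction in which the jaws open and shut, and the axes are right-handed (so a half turn about x gives the same grasp; the last joint's range is limited). The gripper opens to 85 mm and grips with 20 to 120 N. Pads are 22 mm wide; open, the fingers measure 114 mm over their backs; the gripper's body (76 mm by 85 mm) begins 54 mm behind the grasp point. The pads swing forward as they close: fully open they stand 13 mm farther back than shut.
Start: joints at [1.21, 0.477, 0.022, 1.555, -0.011, 1.109, -0.083], TCP at [0.169, -0.654, 0.231] pointing down, gripper open.
Joint ranges: [-2.96, 2.96], [-0.34, 2.1], [-1.41, 1.46], [0.24, 2.44], [-1.37, 4.51], [0.17, 1.92], [-2.96, 2.96]. Speed limits (rad/s): [2.39, 2.39, 3.14, 3.14, 3.14, 3.14, 3.14].

INTERFACE

Orientations are given as a unit quaternion [w, x, y, z].
In Python, from station import bot gives the robot as it stands.
- The arm moves only by the tool drive_tool, never from a script. Its arguments are lists of equal length, an entry for each row: "slide": the shift along the world's x, y, z in mm, a list of three; "turn": the turn, a rotation vector about the world's x, y, z in rad, a list of three; "gripper": the opening, from 0 (shut) to 1 (fully open). A call has 1 to 10 rows; each row is the pose to reach, as a shift and turn from the pose measured when the call began; what a row does not reach only later rows make up. A row lasts 1/10 s, in which the tool goes at most 50 mm and 8.59 degrees, less where a joint would pass 70% of its speed; a pose out of reach is approached as far as the arm can. A call with a gripper value outside its range is refused whole. The fingers move at their own pace and stop on an object; "squeeze" is the grip in N (left out, the last holds). Time passes only in rows, so rows that repeat a pose let the fingers close. It gives the time, the measured TCP pose, the force and the opening at its end, in the units of the state.
- bot.get_obs(): the state, without advancing time (a new reading comes with each control period).
- bot.read_camera(name): name is "scene" or "top"; returns a dict with "color" (384x512x3 uint8, red, green, blue), "fovy" (degrees; the focal length in pixels is half the picture's height over the tangent of half this angle, whatever the lens; pixels are square), "cx", "cy" (the principal point, pixels), "R" (3x3) and "t" (3): a world point X has camera coordinates R X + t. Camera axes: x right, y down, z forward; pixel columns grow to the right and rows downward; lengths in m; the calibration is good to about 2 mm. A picture is of the moment at which its call begins. There is no depth.
- bot.hand_in(): hands the job in, once; it reports no verdict.
The state is a dict: "t": time; "q": joint angles; "joint_vel": joint speeds; "joint_torque": joint torques, N m; "eef_pos": TCP position; "tool_rot": TCP orientation; "contact_force": force on the tool from outside, world axes, zero at the start; "torque": the same for the moment, N m; "gripper_width": opening from 0.0 (shut) to 1.0 (fully open).
Only numpy, scipy, OpenCV 4.12 (cv2) and the standard library are available. Lean on these libraries where they do the work, as an engineer would, in place of code of your own. Each camera call takes 0.05 s, during which the arm holds its last target.

## Working session

There is one attempt and no reset: what is moved stays moved. The work goes in short steps, Python scripts to look and compute and a tool call to move; the robot and the scene stay as the last step left them, time stands still between calls to the robot, and variables do not carry over. Pictures are saved under pics/ and viewed, and the job is handed in when it is done.

Besides the shell and the picture viewer there is one more tool, called after "Request:" by a JSON object that holds its "fn" and its "kwargs", one argument or row to a line. drive_tool: Moves the arm, as the interface text tells. Its arguments: {"type":"object","properties":{"slide":{"type":"array"},"turn":{"type":"array"},"gripper":{"type":"array"},"squeeze":{"type":"number"}},"required":["slide","turn","gripper"]}

```bash
ls; mkdir -p pics; python3 - <<'E'
from station import bot
import cv2,numpy as np
o=bot.get_obs();print({k:np.round(v,4) for k,v in o.items()},bot.hold_point_z)
for n in("scene","top"):
    c=bot.read_camera(n);cv2.imwrite(f"pics/{n}0.png",c["color"][:,:,::-1]);print(n,c["fovy"],c["cx"],c["cy"],c["R"].round(4).tolist(),np.round(c["t"],4))
E
```

```text
pics
{'t': np.float64(0.0), 'q': array([ 1.2099,  0.4778,  0.0223,  1.5565, -0.0115,  1.1093, -0.0831]), 'joint_vel': array([ 0.0008,  0.0024,  0.0005, -0.0004,  0.001 ,  0.0001, -0.0014]), 'joint_torque': array([-3.00000e-04, -5.96463e+01,  1.60780e+00, -2.81196e+01,
        1.24000e-02,  9.30000e-03,  0.00000e+00]), 'eef_pos': array([ 0.1687, -0.653 ,  0.2303]), 'tool_rot': array([ 0.5585,  0.4333,  0.5596, -0.4326]), 'contact_force': array([-1.186 ,  0.2384,  0.2639]), 'torque': array([0.0581, 0.0501, 0.03  ]), 'gripper_width': np.float64(0.9984)} 0.0187
scene 50.18854919523652 248.15302142366377 193.9892929192448 [[-0.4833, -0.8754, 0.01], [-0.6593, 0.3564, -0.6621], [0.576, -0.3266, -0.7494]] [0.2338 0.4086 0.9769]
top 52.87999853994599 257.93563689338185 199.9730620562069 [[0.0571, -0.9984, -0.0039], [-0.9747, -0.0549, -0.2168], [0.2162, 0.0162, -0.9762]] [-0.0263  0.5238  1.2742]
```

View pics/scene0.png

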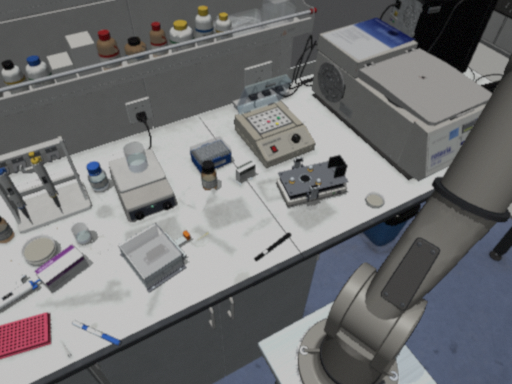

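View pics/top0.png

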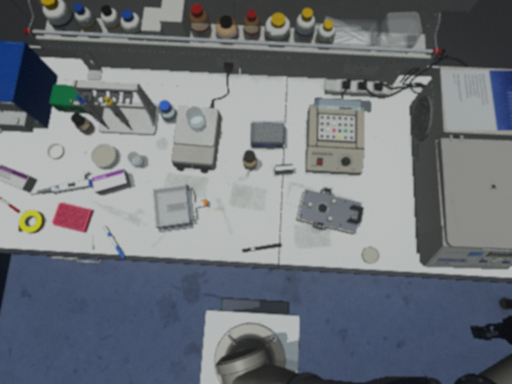

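The scene view shows the cover near (150,255) with the orange pull at (187,236), and the stage near (312,182). In the top view the cover is at (173,207), the pull at (205,203) and the stage at (330,211). Next I'll zoom in.

```bash
python3 - <<'E'
import cv2,numpy as np
t=cv2.imread("pics/top0.png");s=cv2.imread("pics/scene0.png")
def z(i,x,y,w,h,k):return cv2.resize(i[y:y+h,x:x+w],None,fx=k,fy=k,interpolation=cv2.INTER_CUBIC)
cv2.imwrite("pics/a.png",np.vstack([z(t,145,175,100,60,7.5)]))
cv2.imwrite("pics/b.png",z(t,285,175,100,70,8)[:, :800])
cv2.imwrite("pics/c.png",z(s,110,215,110,75,7))
cv2.imwrite("pics/d.png",z(s,265,145,110,75,7))
E
```

```text
(no output)
```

View pics/a.png

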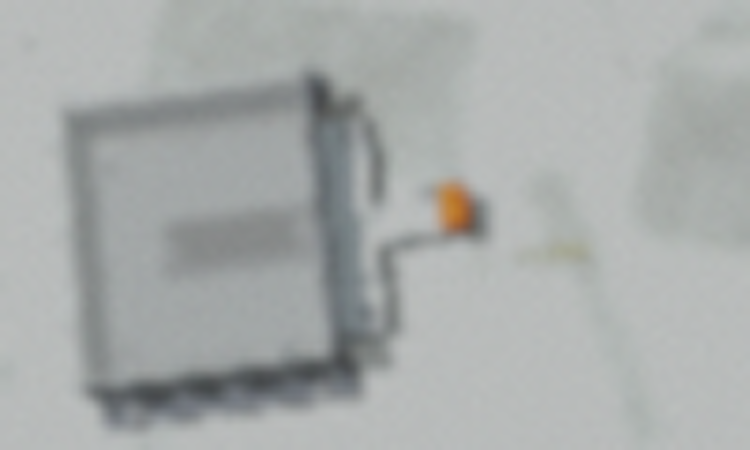

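View pics/b.png

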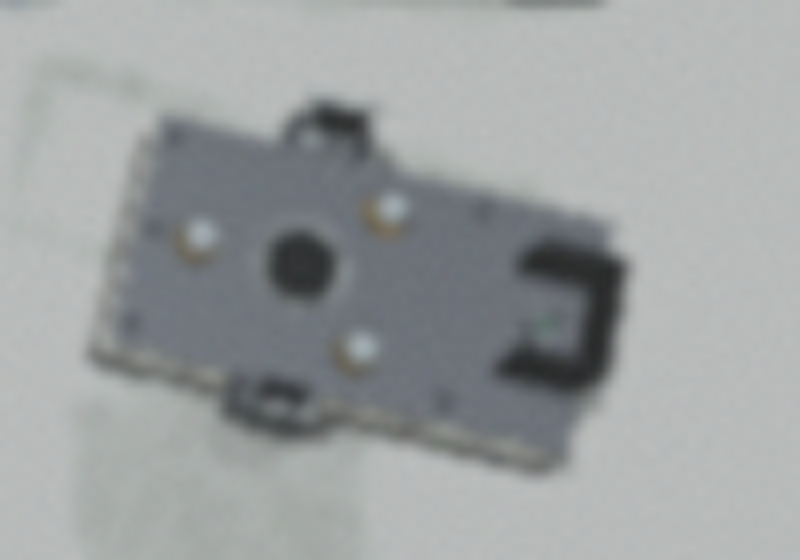

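View pics/c.png

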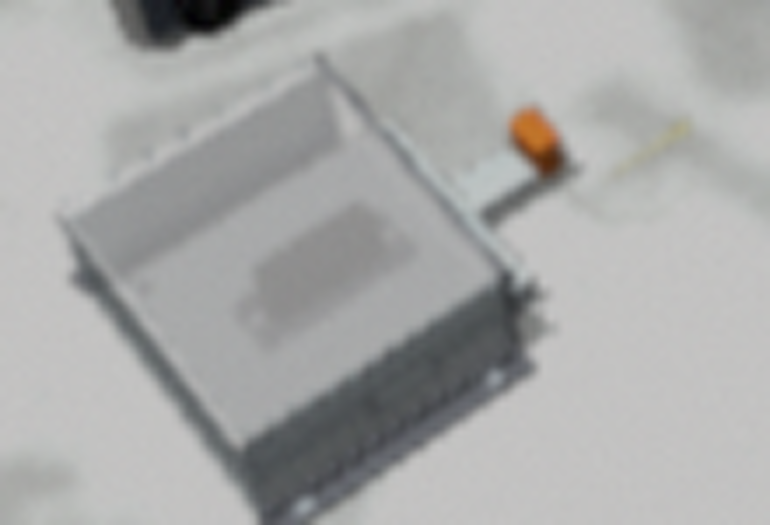

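View pics/d.png

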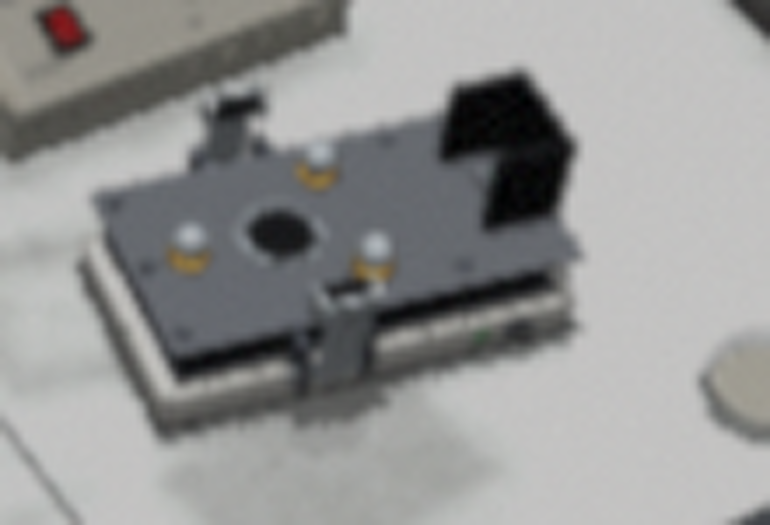

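```bash
cat > h.py <<'E'
from station import bot
import cv2,numpy as np
from scipy.optimize import least_squares
def cams():
    return {n:bot.read_camera(n) for n in("scene","top")}
def K(c):
    f=192/np.tan(np.radians(c["fovy"])/2);return f
def proj(c,X):
    p=np.asarray(X)@c["R"].T+c["t"];return K(c)*p[...,:2]/p[...,2:]+[c["cx"],c["cy"]]
def ray(c,uv):
    d=np.array([(uv[0]-c["cx"])/K(c),(uv[1]-c["cy"])/K(c),1.]);return -c["R"].T@c["t"],c["R"].T@d
def onz(c,uv,z):
    o,d=ray(c,uv);return o+d*(z-o[2])/d[2]
def tri(cs,uvs):
    x0=onz(cs[0],uvs[0],.03)
    r=least_squares(lambda X:np.concatenate([proj(c,X)-u for c,u in zip(cs,uvs)]),x0);return r.x,r.fun
def blobs(mask,roi,amin=3,w=None):
    x,y,W,H=roi;m=np.zeros_like(mask);m[y:y+H,x:x+W]=mask[y:y+H,x:x+W]
    n,l,s,c=cv2.connectedComponentsWithStats(m.astype(np.uint8))
    out=[]
    for i in range(1,n):
        if s[i,4]>=amin:
            ys,xs=np.where(l==i);ww=np.ones(len(xs)) if w is None else w[ys,xs]
            out.append((s[i,4],np.average(xs,weights=ww).round(2),np.average(ys,weights=ww).round(2)))
    return out
E
python3 - <<'E'
from h import *
C=cams()
for n,R1,R2 in(("scene",(165,220,40,30),(265,150,100,50)),("top",(195,190,25,25),(290,185,80,50))):
    im=C[n]["color"].astype(int);r,g,b=im[...,0],im[...,1],im[...,2]
    om=(r-b>50);w=(r-b).astype(float)
    print(n,"orange",blobs(om,R1,3,w))
    L=im.sum(2)/3
    print("bright",[x for x in blobs((L>140),R2,3,L-120) if x[0]<60])
    print("ball yellow",blobs((r-b>20),R2,3,w))
    print("dark",blobs(L<50,R2,8))
E
```

```text
scene orange [(np.int32(38), np.float64(185.95), np.float64(233.93))]
bright [(np.int32(9), np.float64(291.7), np.float64(178.12)), (np.int32(10), np.float64(318.26), np.float64(179.65)), (np.int32(8), np.float64(341.72), np.float64(188.13)), (np.int32(7), np.float64(334.08), np.float64(190.03)), (np.int32(5), np.float64(328.42), np.float64(191.4)), (np.int32(8), np.float64(322.2), np.float64(192.88)), (np.int32(5), np.float64(303.22), np.float64(197.62)), (np.int32(9), np.float64(297.99), np.float64(198.71))]
ball yellow [(np.int32(7), np.float64(274.32), np.float64(150.27)), (np.int32(15), np.float64(309.57), np.float64(169.89)), (np.int32(17), np.float64(291.34), np.float64(181.91)), (np.int32(13), np.float64(317.5), np.float64(183.29))]
dark [(np.int32(241), np.float64(337.26), np.float64(165.75)), (np.int32(11), np.float64(298.27), np.float64(160.18)), (np.int32(34), np.float64(304.68), np.float64(177.91)), (np.int32(65), np.float64(330.23), np.float64(187.38)), (np.int32(50), np.float64(299.1), np.float64(195.22))]
top orange [(np.int32(22), np.float64(205.23), np.float64(202.27))]
bright [(np.int32(7), np.float64(333.87), np.float64(200.33)), (np.int32(9), np.float64(309.87), np.float64(203.68)), (np.int32(8), np.float64(329.87), np.float64(217.85))]
ball yellow [(np.int32(4), np.float64(331.73), np.float64(202.24))]
dark [(np.int32(52), np.float64(356.15), np.float64(214.44))]
```

```bash
python3 - <<'E'
from h import *
C=cams();s,t=C["scene"],C["top"]
im=s["color"].astype(int);L=im.sum(2)/3
print(L[163:174,303:318].astype(int))
im=t["color"].astype(int);Lt=im.sum(2)/3
print(Lt[196:206,327:341].astype(int))
def cen(L,u,v,th,k=3):
    ys,xs=np.mgrid[v-k:v+k+1,u-k:u+k+1];w=np.clip(L[v-k:v+k+1,u-k:u+k+1]-th,0,None)
    return np.array([(w*xs).sum(),(w*ys).sum()])/w.sum()
S=[cen(L,292,178,115),cen(L,310,167,115),cen(L,318,180,115)]
T=[cen(Lt,310,204,120),cen(Lt,334,200,120),cen(Lt,330,218,120)]
print(S,T)
for a,b in zip(S,T):
    X,f=tri([s,t],[a,b]);print(X.round(4),f.round(2))
P=np.array([[46,0],[-30,31],[-30,-31]])/1e3
def pts(p):
    c,si=np.cos(p[2]),np.sin(p[2]);R=np.array([[c,-si],[si,c]])
    return np.c_[P@R.T+p[:2],np.full(3,p[3])]
def fit(use):
    def res(p):
        X=pts(p);r=[]
        if 's' in use:r.append((proj(s,X)-S).ravel())
        if 't' in use:r.append((proj(t,X)-T).ravel())
        return np.concatenate(r)
    a=least_squares(res,[.5,-.25,1.2,.06]);return a.x,a.fun
for u in('st','s','t'):
    p,f=fit(u);print(u,p.round(4),f.round(2))
u=cen(Lt*0+(im[...,0]-im[...,2]),205,202,40,4)
ims=s["color"].astype(int);us=cen((ims[...,0]-ims[...,2]).astype(float),186,234,40,5)
print("pull",u,us,tri([s,t],[us,u]),onz(t,u,.03),onz(s,us,.023))
E
```

```text
[[189 193 192 194 194 194 193 192 193 191 184 171 169 167 159]
 [173 190 192 191 191 191 186 178 172 166 151 133 130 128 120]
 [137 168 180 169 168 168 169 171 162 139 117 109 109 108 106]
 [101 129 143 128 129 136 160 178 170 138 106 104 106 105 104]
 [ 99 108 111 106 106 118 147 164 158 130 102 106 105 106 106]
 [105 105 106 106 104 105 115 126 123 107 100 104 106 105 105]
 [107 104 104 103 106 104  90  92  96  91  91 104 106 108 105]
 [105 105 104 103 102 101  96 101 102  93  92 105 106 106 107]
 [105 106 106 104 102  98 102 104 102  98 100 104 106 105 107]
 [106 106 107 107 105 104 101  97  98 105 105 103 107 104 105]
 [112 113 112 111 108 105 104 105 105 106 107 105 106 105 105]]
[[114 113 111 114 115 112 116 129 143 152 155 159 163 165]
 [116 114 113 115 113 113 112 118 123 129 133 137 141 146]
 [113 115 114 112 110 112 118 120 117 114 117 118 123 125]
 [114 115 112 109 111 125 139 143 130 120 112 111 113 115]
 [114 115 113 109 113 138 158 161 145 125 115 112 114 112]
 [115 115 113 107 112 135 157 159 140 121 114 112 113 115]
 [115 114 111 104 104 118 134 133 119 110 109 114 11
[... 380 characters left out ...]
29.92513369, 217.72727273])]
[ 0.5163 -0.1717  0.0845] [ 0.22  0.05 -0.17 -0.17]
[ 0.5326 -0.2504  0.0896] [ 0.54  0.11 -0.41 -0.42]
[ 0.4717 -0.2399  0.0853] [ 0.2   0.04 -0.15 -0.16]
st [ 0.5135 -0.2199  1.1251  0.0774] [ -1.15  -2.58   6.65  16.77  -5.26 -11.85   1.67  -4.52  -6.37  17.51
   5.76 -15.93]
s [ 1.1979 -0.8137  0.8632 -0.8265] [ 6.69 -5.17  0.44 13.22 -7.17 -8.24]
t [ 0.9907 -0.5822  1.3376 -2.1941] [  9.46   2.01  -7.51  10.9   -1.93 -12.95]
pull [205.11085801 202.2088079 ] [185.88291019 233.82607048] (array([0.51158869, 0.18925592, 0.03574028]), array([ 0.303554  ,  0.07533578, -0.29316135, -0.24288366])) [0.51197003 0.18905009 0.03      ] [0.52139972 0.18743352 0.023     ]
```

```bash
python3 - <<'E'
from h import *
C=cams();s,t=C["scene"],C["top"]
S=np.array([[291.74,178.13],[318.28,179.6],[310.4,166.4]]);T=np.array([[309.86,203.6],[329.93,217.73],[333.85,200.1]])
P=np.array([[46,0],[-30,31],[-30,-31]])/1e3
def pts(p,Q=P):
    c,si=np.cos(p[2]),np.sin(p[2]);R=np.array([[c,-si],[si,c]])
    return np.c_[Q@R.T+p[:2],np.full(len(Q),p[3])]
for use in('st','s','t'):
    def res(p):
        X=pts(p);r=[]
        if 's' in use:r.append((proj(s,X)-S).ravel())
        if 't' in use:r.append((proj(t,X)-T).ravel())
        return np.concatenate(r)
    a=least_squares(res,[.5,-.25,1.2,.08]);print(use,a.x.round(4),a.fun.round(2))
    if use=='st':p=a.x
# overlays: pocket walls for hypotheses of U, on top & scene crops
def draw(img,c,X,col,k,x0,y0,closed=True):
    u=((proj(c,X)-[x0,y0]+.5)*k);cv2.polylines(img,[np.round(u).astype(int)],closed,col,1,cv2.LINE_AA)
for n,c,(x0,y0,w,h) in(("top",t,(285,175,100,75)),("scene",s,(265,145,100,75))):
    k=8;img=cv2.resize(np.ascontiguousarray(c["color"][y0:y0+h,x0:x0+w,::-1]),None,fx=k,fy=k,interpolation=cv2.INTER_CUBIC)
    for z,col in((0,(0,255,0)),(.034,(0,255,255))):
        q=p.copy();q[3]=z;H=np.array([[-129,-53],[77,-53],[77,53],[-129,53]])/1e3
        draw(img,c,pts(q,H),col,k,x0,y0)
    for U,col in((.065,(255,0,0)),(.07,(255,0,255)),(.076,(0,0,255))):
        q=p.copy();q[3]=U+.034;H=np.array([[-88,-19.5],[-120,-19.5],[-120,19.5],[-88,19.5]])/1e3
        draw(img,c,pts(q,H),col,k,x0,y0,False)
    cv2.imwrite(f"pics/ov_{n}.png",img)
E
```

```text
st [ 0.5079 -0.2169  1.379   0.0841] [ 0.16  0.05  0.28  0.2   0.06 -0.13 -0.17 -0.25 -0.05 -0.12 -0.16 -0.05]
s [ 0.5132 -0.2208  1.3753  0.0776] [ 0.08 -0.06  0.01  0.15 -0.09 -0.09]
t [ 0.5079 -0.2177  1.3816  0.0821] [-0.03 -0.07  0.1  -0.01 -0.07  0.08]
```

View pics/ov_top.png

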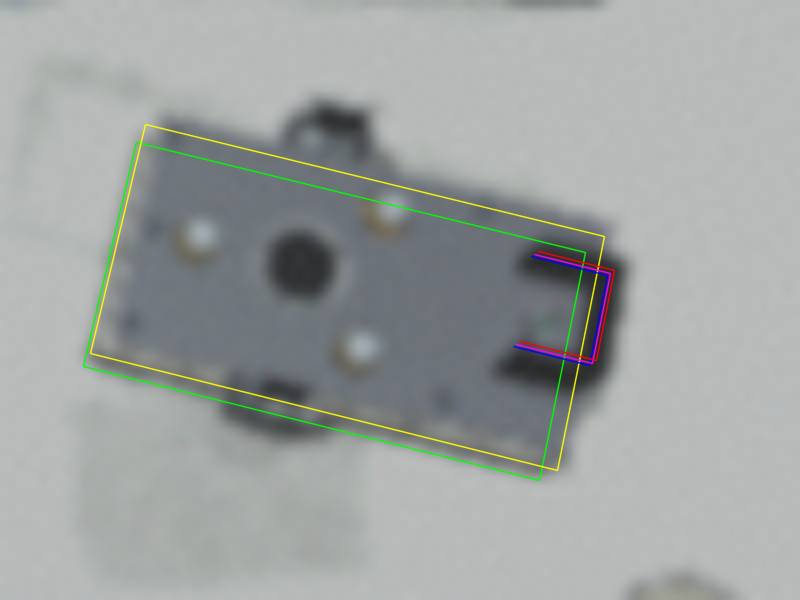

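View pics/ov_scene.png

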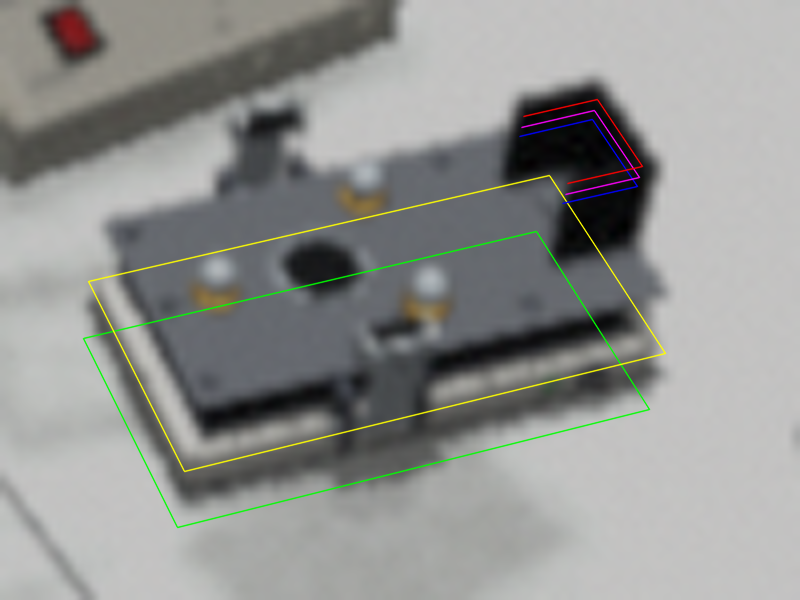

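```bash
python3 - <<'E'
from h import *
C=cams();s,t=C["scene"],C["top"]
f=lambda a,x0,y0,k:(a[0]/k+x0-.5,a[1]/k+y0-.5)
g=onz(t,f((234,242),145,175,7.5),.046);p=onz(t,(205.11,202.2),.03)
print("top grip",g,"pull",p,"dist",np.linalg.norm((g-p)[:2]),"yaw",np.arctan2(*(g-p)[1::-1]))
g2=onz(s,f((332,272),110,215,7),.046);p2=onz(s,(185.9,233.85),.026)
print("scene",g2,p2,np.linalg.norm((g2-p2)[:2]),np.arctan2(*(g2-p2)[1::-1]))
for q in((67,108),(318,80),(350,357),(92,392)):
    print("cover top",onz(t,f(q,145,175,7.5),.06).round(4))
for q in((65,215),(320,55),(520,275),(240,450)):
    print("cover scene",onz(s,f(q,110,215,7),.06).round(4))
for nm,uv,z in(("bottle cap",(250,155),.108),("timer",(285,168),.058),("marker",(262,247),.01),("petri",(370,255),.016)):
    print(nm,onz(t,uv,z).round(3))
E
```

```text
top grip [0.48678416 0.28705228 0.046     ] pull [0.51200147 0.18905585 0.03      ] dist 0.10118899188103905 yaw 1.8226607288050967
scene [0.48188425 0.28773302 0.046     ] [0.51914289 0.18800891 0.026     ] 0.10645705917841129 1.9283541302568565
cover top [0.5427 0.3675 0.06  ]
cover top [0.5625 0.2528 0.06  ]
cover top [0.4341 0.2257 0.06  ]
cover top [0.4115 0.3408 0.06  ]
cover scene [0.5471 0.3715 0.06  ]
cover scene [0.5743 0.256  0.06  ]
cover scene [0.4363 0.2259 0.06  ]
cover scene [0.4149 0.3463 0.06  ]
bottle cap [0.668 0.039 0.108]
timer [ 0.644 -0.085  0.058]
marker [ 0.368 -0.019  0.01 ]
petri [ 0.361 -0.392  0.016]
```

```bash
python3 - <<'E'
from h import *
from scipy.spatial.transform import Rotation as R
o=bot.get_obs();q=o["tool_rot"];r=R.from_quat([q[1],q[2],q[3],q[0]])
M=r.as_matrix();print(M.round(3))
jaw=np.arctan2(M[1,2],M[0,2]);print("jaw az",jaw)
for pl,n in((1.77,"pull"),(1.379,"stage")):
  for k in(0,1):
    a=pl-np.pi/2+k*np.pi;print(n,"turn",(a-jaw+np.pi)%(2*np.pi)-np.pi)
a=.2
T=np.array([[0,np.sin(a)*1,np.cos(a)],[0,-np.cos(a),np.sin(a)],[-1,0,0]]);print(np.linalg.det(T))
for k in (1,-1):
  T2=T*np.array([1,k,k]);print(R.from_matrix(T2@M.T).as_rotvec().round(3))
E
```

```text
[[ 0.     0.968  0.25 ]
 [ 0.     0.25  -0.968]
 [-1.     0.    -0.   ]]
jaw az -1.318018396360316
pull turn 1.5172220695654195
pull turn -1.6243705840243736
stage turn 1.1262220695654195
stage turn -2.0153705840243736
-1.0Traceback (most recent call last):
  File "<stdin>", line 12, in <module>
  File "scipy/spatial/transform/_rotation.pyx", line 1143, in scipy.spatial.transform._rotation.Rotation.from_matrix
ValueError: Non-positive determinant (left-handed or null coordinate frame) in rotation matrix 0: [[ 4.37465232e-01 -8.99235325e-01 -1.92310620e-05]
 [-8.99235325e-01 -4.37465231e-01 -2.87059016e-05]
 [-1.74004398e-05 -2.98510841e-05  9.99999999e-01]].
```

Request:
{"fn": "drive_tool", "kwargs": {
  "slide": [
    [8,48,0],
    [16,96,0],
    [24,144,0],
    [32,192,0],
    [58,234,0],
    [85,275,0],
    [112,316,0],
    [139,357,0],
    [166,398,0],
    [190,440,0]
  ],
  "turn": [
    [0,0,0.08],
    [0,0,0.16],
    [0,0,0.24],
    [0,0,0.34],
    [0,0,0.44],
    [0,0,0.54],
    [0,0,0.64],
    [0,0,0.74],
    [0,0,0.84],
    [0,0,0.94]
  ],
  "gripper": [1,1,1,1,1,1,1,1,1,1],
  "squeeze": 60
}}

```text
t: 1.5
eef_pos: [0.3599, -0.2119, 0.2318]
tool_rot: [0.695, 0.131, 0.694, -0.132]
contact_force: [1.9, -0.8, 0.1]
gripper_width: 1.001
```

Request:
{"fn": "drive_tool", "kwargs": {
  "slide": [
    [17,45,0],
    [35,90,0],
    [52,135,0],
    [70,180,0],
    [87,225,0],
    [104,270,0],
    [121,315,0],
    [138,360,-30],
    [154,400,-60],
    [154,400,-80]
  ],
  "turn": [
    [0,0,0.06],
    [0,0,0.12],
    [0,0,0.18],
    [0,0,0.24],
    [0,0,0.3],
    [0,0,0.36],
    [0,0,0.42],
    [0,0,0.48],
    [0,0,0.54],
    [0,0,0.577]
  ],
  "gripper": [1,1,1,1,1,1,1,1,1,1]
}}

```text
t: 2.5
eef_pos: [0.5148, 0.1938, 0.1513]
tool_rot: [0.704, -0.073, 0.702, 0.075]
contact_force: [-0.2, -0.7, -0.3]
gripper_width: 1.001
```

```bash
cat > look.py <<'E'
import sys
from h import *
from scipy.spatial.transform import Rotation as R
def state():
    o=bot.get_obs();q=o["tool_rot"];M=R.from_quat([q[1],q[2],q[3],q[0]]).as_matrix()
    print("t",o["t"],"pos",o["eef_pos"].round(4),"jaw",np.arctan2(M[1,2],M[0,2]).round(4),"down",M[:,0].round(4),"F",o["contact_force"].round(2),"w",round(float(o["gripper_width"]),3));return o,M
if __name__=="__main__":
    o,M=state();tag=sys.argv[1];C=cams();out=[]
    for n,rect in zip(("top","scene"),sys.argv[2:4]):
        x,y,w,h=map(int,rect.split(","));k=min(8,400/w if len(sys.argv)>4 else 800/w,600/h)
        c=C[n];cv2.imwrite(f"pics/{n}_{tag}.png",c["color"][:,:,::-1])
        I=cv2.resize(c["color"][y:y+h,x:x+w,::-1],(400,400),interpolation=cv2.INTER_CUBIC);out.append(I)
        print(n,"scale",400/w,400/h)
    cv2.imwrite(f"pics/{tag}.png",np.hstack(out))
E
python3 look.py p1 150,150,100,100 110,170,120,120
```

```text
t 2.5 pos [0.5148 0.1938 0.1513] jaw 0.21 down [ 0.0031  0.0042 -1.    ] F [-0.19 -0.71 -0.28] w 1.001
top scale 4.0 4.0
scene scale 3.3333333333333335 3.3333333333333335
```

View pics/p1.png

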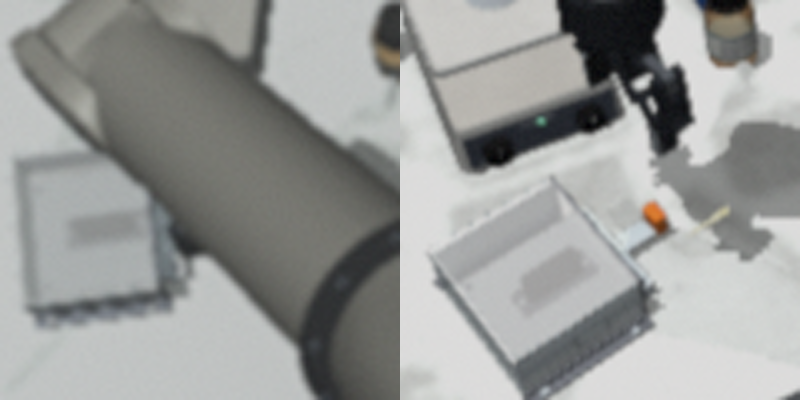

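The top view is blocked by the arm. In the scene view (panel scale 3.33) the fingers are above and behind the pull, with the left fingertip at about (665,140) and the pull at (655,215).

Request:
{"fn": "drive_tool", "kwargs": {
  "slide": [
    [0,-3,-40],
    [0,-5,-75],
    [0,-5,-105],
    [0,-5,-105]
  ],
  "turn": [
    [0,0,-0.01],
    [0,0,-0.01],
    [0,0,-0.01],
    [0,0,-0.01]
  ],
  "gripper": [1,1,1,1]
}}

```text
t: 3.0
eef_pos: [0.5102, 0.1814, 0.0416]
tool_rot: [0.7, -0.069, 0.707, 0.067]
contact_force: [-1.1, 0.2, -0.1]
gripper_width: 0.997
```

```bash
python3 look.py p2 150,150,100,100 150,195,70,70
```

```text
t 3.0 pos [0.5102 0.1814 0.0416] jaw 0.1939 down [-0.0091 -0.0038 -1.    ] F [-1.13  0.22 -0.08] w 0.997
top scale 4.0 4.0
scene scale 5.714285714285714 5.714285714285714
```

View pics/p2.png

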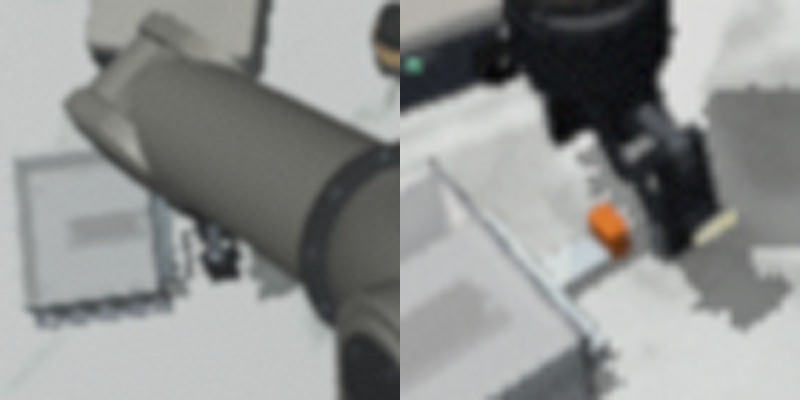

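```bash
python3 - <<'E'
from look import *
o,M=state();s=bot.read_camera("scene");t=bot.read_camera("top")
j=M[:,2];p=o["eef_pos"]
for w in(-.0425,-.057,.0425,.057):
  for z in(0,.013):
    X=p+w*j+[0,0,z];print(w,z,X.round(3),proj(s,X).round(1),proj(t,X).round(1))
I=cv2.resize(s["color"][210:255,165:225,::-1],None,fx=12,fy=12,interpolation=cv2.INTER_CUBIC);cv2.imwrite("pics/p3.png",I)
E
```

```text
t 3.1 pos [0.5126 0.1836 0.045 ] jaw 0.1949 down [-3.5e-03 -9.0e-04 -1.0e+00] F [-0.47  0.54 -0.67] w 1.0
-0.0425 0 [0.471 0.175 0.045] [196.1 240.3] [207.4 213.1]
-0.0425 0.013 [0.471 0.175 0.058] [195.7 237.6] [206.9 212.4]
-0.057 0 [0.457 0.173 0.045] [199.1 243.6] [207.9 217.2]
-0.057 0.013 [0.457 0.173 0.058] [198.7 240.9] [207.4 216.5]
0.0425 0 [0.554 0.192 0.045] [179.3 222. ] [204.8 189.5]
0.0425 0.013 [0.554 0.192 0.058] [178.8 219.2] [204.3 188.6]
0.057 0 [0.569 0.195 0.045] [176.5 219. ] [204.4 185.5]
0.057 0.013 [0.569 0.195 0.058] [176.  216.2] [203.8 184.6]
```

View pics/p3.png

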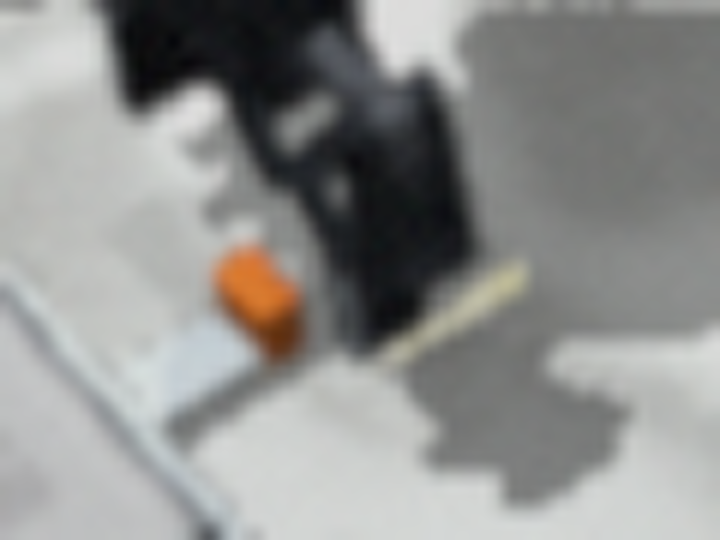

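Request:
{"fn": "drive_tool", "kwargs": {
  "slide": [
    [0,5,-10],
    [-1,5,-25],
    [-1,5,-39],
    [-1,5,-39],
    [-1,5,-39],
    [-1,5,-39],
    [-1,5,-39],
    [-1,5,-39]
  ],
  "turn": [
    [0,0,0],
    [0,0,0],
    [0,0,0],
    [0,0,0],
    [0,0,0],
    [0,0,0],
    [0,0,0],
    [0,0,0]
  ],
  "gripper": [1,1,1,1,0.5,0,0,0],
  "squeeze": 60
}}

```text
t: 4.0
eef_pos: [0.5128, 0.1895, 0.0074]
tool_rot: [0.704, -0.069, 0.704, 0.069]
contact_force: [0.4, -0.2, -0.7]
gripper_width: 0.329
```

```bash
python3 look.py p4 150,150,100,100 150,195,70,70
```

```text
t 4.0 pos [0.5128 0.1895 0.0074] jaw 0.1953 down [-2.e-04  5.e-04 -1.e+00] F [ 0.42 -0.2  -0.71] w 0.329
top scale 4.0 4.0
scene scale 5.714285714285714 5.714285714285714
```

View pics/p4.png

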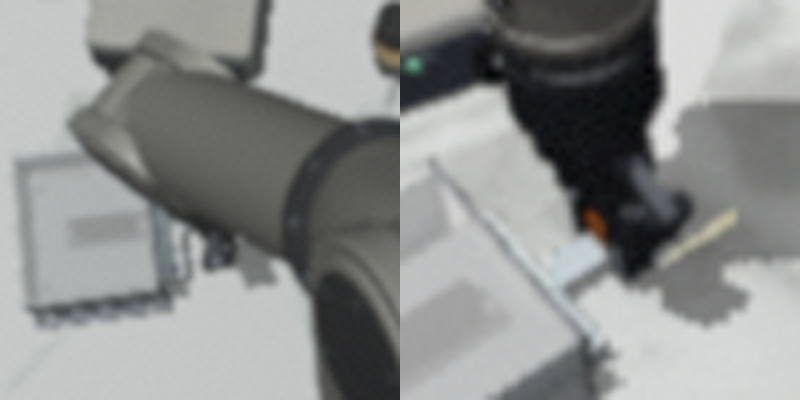

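Request:
{"fn": "drive_tool", "kwargs": {
  "slide": [
    [0,0,0],
    [0,0,0],
    [0,0,0],
    [0,0,0],
    [2,-8,0],
    [5,-24,0],
    [8,-40,0],
    [8,-40,0]
  ],
  "turn": [
    [0,0,0],
    [0,0,0],
    [0,0,0],
    [0,0,0],
    [0,0,0],
    [0,0,0],
    [0,0,0],
    [0,0,0]
  ],
  "gripper": [0,0,0,0,0,0,0,0]
}}

```text
t: 4.9
eef_pos: [0.522, 0.1451, 0.0076]
tool_rot: [0.704, -0.068, 0.704, 0.066]
contact_force: [0.7, -2.2, 0.6]
gripper_width: 0.244
```

```bash
python3 look.py p5 150,150,100,100 150,195,70,70
```

```text
t 4.9 pos [0.522  0.1451 0.0076] jaw 0.1908 down [ 2.0e-04 -2.5e-03 -1.0e+00] F [ 0.68 -2.24  0.57] w 0.244
top scale 4.0 4.0
scene scale 5.714285714285714 5.714285714285714
```

View pics/p5.png

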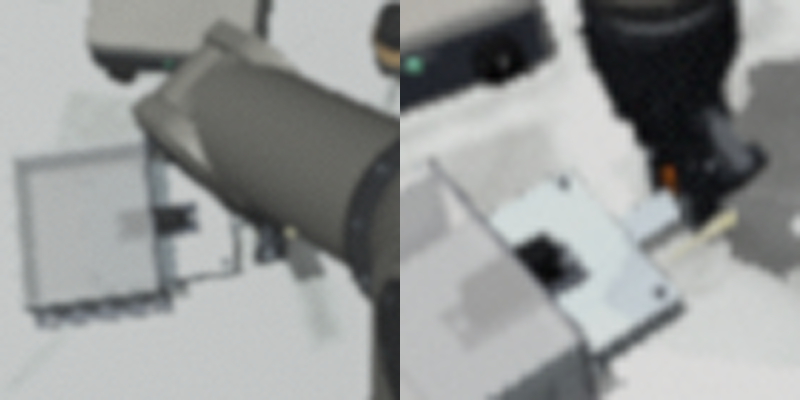

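The plate is sliding out well: the grip has half emerged at the mouth and the pull is held. I'll continue.

Request:
{"fn": "drive_tool", "kwargs": {
  "slide": [
    [4,-20,0],
    [8,-40,0],
    [12,-60,0],
    [16,-78,0],
    [18,-90,0],
    [18,-90,0],
    [18,-90,0]
  ],
  "turn": [
    [0,0,0],
    [0,0,0],
    [0,0,0],
    [0,0,0],
    [0,0,0],
    [0,0,0],
    [0,0,0]
  ],
  "gripper": [0,0,0,0,0,0,0]
}}

```text
t: 5.7
eef_pos: [0.5398, 0.0563, 0.0077]
tool_rot: [0.704, -0.068, 0.704, 0.067]
contact_force: [1.1, -1.7, 0.6]
gripper_width: 0.238
```

```bash
python3 look.py p6 150,150,120,120 150,165,100,100
```

```text
t 5.7 pos [0.5398 0.0563 0.0077] jaw 0.1913 down [ 5.0e-04 -2.4e-03 -1.0e+00] F [ 1.12 -1.71  0.62] w 0.238
top scale 3.3333333333333335 3.3333333333333335
scene scale 4.0 4.0
```

View pics/p6.png

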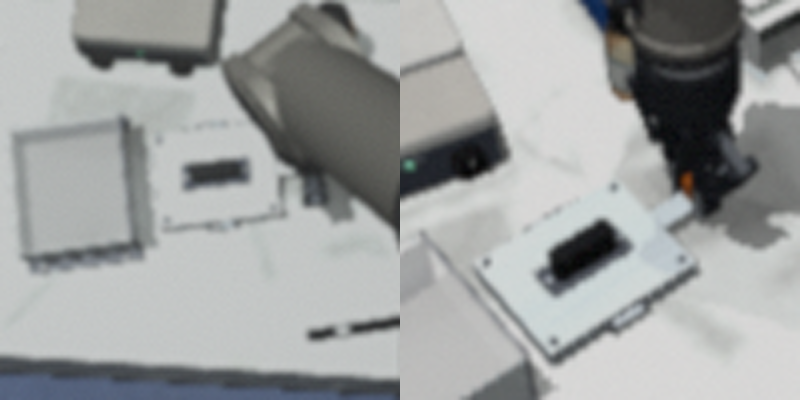

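The plate is clear of the cover, with about a 6 px gap, and lies flat. I'll release it, lift away and look.

Request:
{"fn": "drive_tool", "kwargs": {
  "slide": [
    [0,0,0],
    [0,0,0],
    [0,0,0],
    [0,0,0],
    [0,0,20],
    [0,0,50],
    [0,0,90],
    [0,0,130],
    [0,-40,150],
    [0,-90,150]
  ],
  "turn": [
    [0,0,0],
    [0,0,0],
    [0,0,0],
    [0,0,0],
    [0,0,0],
    [0,0,0],
    [0,0,0],
    [0,0,0],
    [0,0,0],
    [0,0,0]
  ],
  "gripper": [1,1,1,1,1,1,1,1,1,1]
}}

```text
t: 6.8
eef_pos: [0.5421, -0.0306, 0.1616]
tool_rot: [0.706, -0.071, 0.701, 0.069]
contact_force: [0.8, -0.8, -1.3]
gripper_width: 1.001
```

```bash
python3 look.py p7 180,170,80,80 150,165,100,100
```

```text
t 6.8 pos [ 0.5421 -0.0306  0.1616] jaw 0.1985 down [ 0.0078 -0.001  -1.    ] F [ 0.84 -0.81 -1.27] w 1.001
top scale 5.0 5.0
scene scale 4.0 4.0
```

View pics/p7.png

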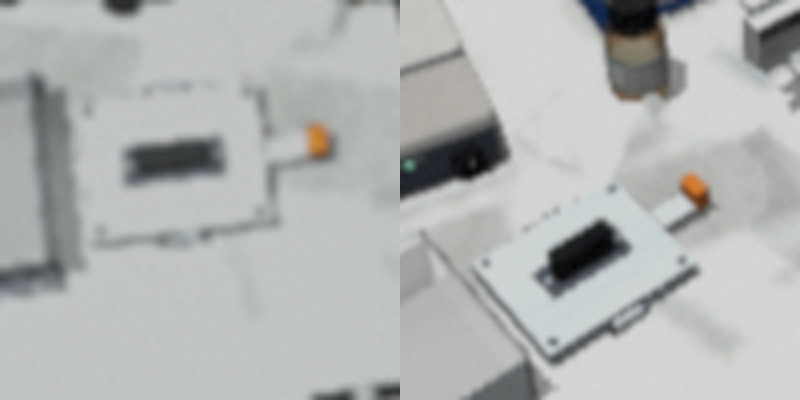

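```bash
cat > meas.py <<'E'
from look import *
def meas(roi):
    t=bot.read_camera("top");im=t["color"].astype(int);L=im.sum(2)/3
    x,y,w,h=roi;up=8
    sub=cv2.resize(L[y:y+h,x:x+w].astype(np.float32),None,fx=up,fy=up,interpolation=cv2.INTER_CUBIC)
    osub=cv2.resize((im[...,0]-im[...,2])[y:y+h,x:x+w].astype(np.float32),None,fx=up,fy=up,interpolation=cv2.INTER_CUBIC)
    un=lambda p:(np.array(p)+.5)/up-.5+[x,y]
    oc=osub>60;oy,ox=np.where(oc);pu=un([ox.mean(),oy.mean()]);P=onz(t,pu,.030)
    for th in(70,85,100):
        m=(sub<th).astype(np.uint8);c=max(cv2.findContours(m,0,1)[0],key=cv2.contourArea)
        r=cv2.minAreaRect(c);g=un(r[0]);G=onz(t,g,.046)
        bx=np.array([onz(t,un(q),.046) for q in cv2.boxPoints(r)])
        e=[bx[1]-bx[0],bx[2]-bx[1]];e=max(e,key=np.linalg.norm);l=sorted([np.linalg.norm(bx[1]-bx[0]),np.linalg.norm(bx[2]-bx[1])])
        print(th,"grip px",g.round(2),"G",G.round(4),"axis",(np.arctan2(e[1],e[0])%np.pi).round(4),"size",np.round(l,4),"d",np.linalg.norm((G-P)[:2]).round(4),"yaw g-p",np.arctan2(*(G-P)[1::-1]).round(4))
    print("pull px",pu.round(2),P.round(4))
if __name__=="__main__":
    meas((195,185,55,35))
E
python3 meas.py
```

```text
70 grip px [214.27 201.46] G [0.5131 0.155  0.046 ] axis 1.7589 size [0.0164 0.0502] d 0.1009 yaw g-p 1.8007
85 grip px [214.47 201.4 ] G [0.5134 0.1543 0.046 ] axis 1.7569 size [0.0197 0.0567] d 0.1002 yaw g-p 1.7998
100 grip px [214.5  201.42] G [0.5133 0.1542 0.046 ] axis 1.7408 size [0.0224 0.061 ] d 0.1001 yaw g-p 1.8009
pull px [243.08 197.6 ] [0.5361 0.0567 0.03  ]
```

```bash
python3 - <<'E'
from look import *
t=bot.read_camera("top")
print("cam",(-t["R"].T@t["t"]).round(3))
I=cv2.resize(t["color"][175:230,185:255,::-1],None,fx=11,fy=11,interpolation=cv2.INTER_CUBIC);cv2.imwrite("pics/p8.png",I)
q=np.array([(88,107),(245,90),(262,212),(100,230)])/5+[179.6,169.6]
X=np.array([onz(t,u,.018) for u in q]);print(X.round(4),X.mean(0).round(4))
for a,b in((0,1),(3,2)):
    d=X[a]-X[b];print(np.arctan2(d[1],d[0]),np.linalg.norm(d))
E
```

```text
cam [ 0.237 -0.018  1.357]
[[0.5537 0.2227 0.018 ]
 [0.5725 0.1116 0.018 ]
 [0.4846 0.093  0.018 ]
 [0.4653 0.2061 0.018 ]] [0.519  0.1584 0.018 ]
1.7384012692316817 0.11273745335718136
1.7399491663445166 0.1147303896239033
```

View pics/p8.png

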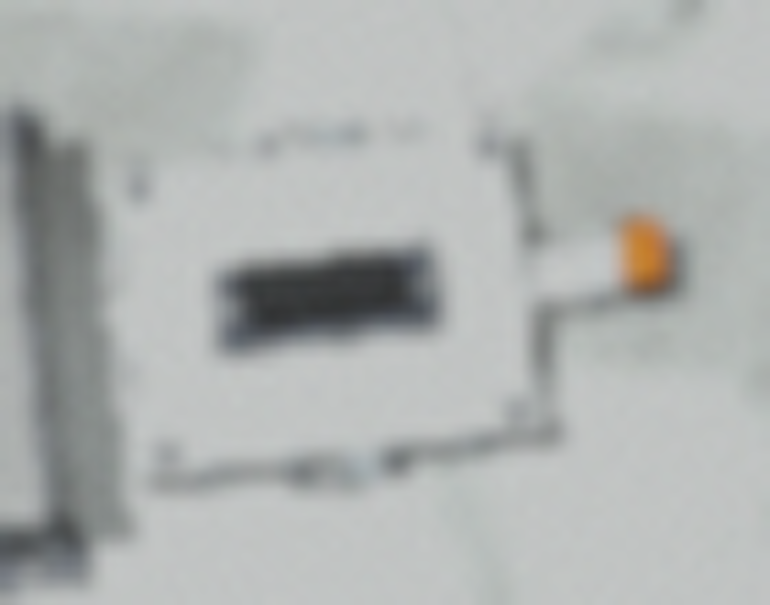

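The screws put the plate centre at px (214.3,201.5), which is about (0.519,0.158). This agrees with the held-pull estimate, and yaw is about 1.755.

Request:
{"fn": "drive_tool", "kwargs": {
  "slide": [
    [-4,45,0],
    [-9,90,0],
    [-14,135,0],
    [-22,175,-20],
    [-22,189,-50],
    [-22,189,-75],
    [-22,189,-75],
    [-22,189,-75]
  ],
  "turn": [
    [0,0,0],
    [0,0,-0.005],
    [0,0,-0.01],
    [0,0,-0.015],
    [0,0,-0.015],
    [0,0,-0.015],
    [0,0,-0.015],
    [0,0,-0.015]
  ],
  "gripper": [1,1,1,1,1,1,1,1]
}}

```text
t: 7.8
eef_pos: [0.5167, 0.1554, 0.0825]
tool_rot: [0.704, -0.063, 0.705, 0.061]
contact_force: [0.8, -0.3, 1.0]
gripper_width: 1.001
```

```bash
python3 look.py p9 180,170,80,80 150,165,100,100
```

```text
t 7.8 pos [0.5167 0.1554 0.0825] jaw 0.1757 down [-0.0013 -0.002  -1.    ] F [ 0.79 -0.29  1.03] w 1.001
top scale 5.0 5.0
scene scale 4.0 4.0
```

View pics/p9.png

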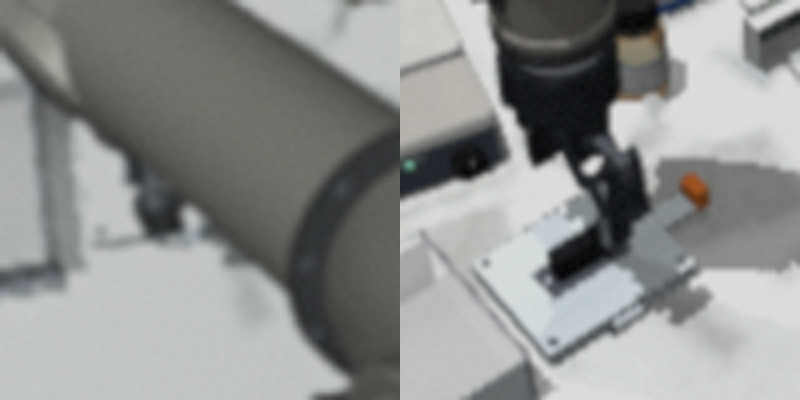

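Request:
{"fn": "drive_tool", "kwargs": {
  "slide": [
    [3,3,-20],
    [3,3,-45],
    [3,3,-59],
    [3,3,-59],
    [3,3,-59],
    [3,3,-59],
    [3,3,-59],
    [3,3,-59],
    [3,3,-59],
    [3,3,-59]
  ],
  "turn": [
    [0,0,0.005],
    [0,0,0.005],
    [0,0,0.005],
    [0,0,0.005],
    [0,0,0.005],
    [0,0,0.005],
    [0,0,0.005],
    [0,0,0.005],
    [0,0,0.005],
    [0,0,0.005]
  ],
  "gripper": [1,1,1,0.6,0.3,0,0,0,0,0],
  "squeeze": 70
}}

```text
t: 8.9
eef_pos: [0.5217, 0.1581, 0.0257]
tool_rot: [0.705, -0.064, 0.703, 0.063]
contact_force: [-0.1, -1.0, 6.1]
gripper_width: 0.17
```

```bash
python3 look.py p10 180,170,80,80 150,165,100,100
```

```text
t 8.9 pos [0.5217 0.1581 0.0257] jaw 0.1789 down [ 0.0032 -0.0015 -1.    ] F [-0.12 -0.97  6.12] w 0.17
top scale 5.0 5.0
scene scale 4.0 4.0
```

View pics/p10.png

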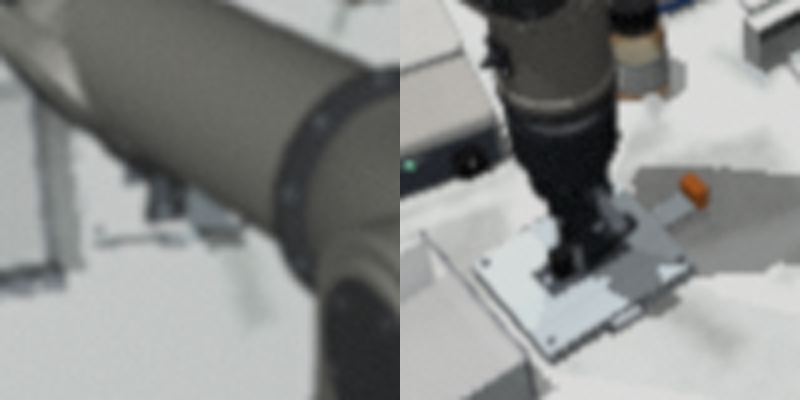

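Request:
{"fn": "drive_tool", "kwargs": {
  "slide": [
    [0,0,5],
    [0,0,15],
    [0,0,30],
    [0,0,50],
    [0,0,80],
    [0,0,110],
    [0,0,140],
    [0,0,160],
    [0,0,160],
    [0,0,160]
  ],
  "turn": [
    [0,0,0],
    [0,0,0],
    [0,0,0],
    [0,0,0],
    [0,0,0],
    [0,0,0],
    [0,0,0],
    [0,0,0],
    [0,0,0],
    [0,0,0]
  ],
  "gripper": [0,0,0,0,0,0,0,0,0,0]
}}

```text
t: 10.0
eef_pos: [0.5214, 0.1578, 0.1858]
tool_rot: [0.705, -0.064, 0.703, 0.062]
contact_force: [0.2, -1.0, -4.2]
gripper_width: 0.167
```

```bash
python3 look.py p11 180,150,100,100 150,125,120,120
```

```text
t 10.0 pos [0.5214 0.1578 0.1858] jaw 0.1787 down [ 0.0036 -0.0019 -1.    ] F [ 0.19 -1.04 -4.21] w 0.167
top scale 4.0 4.0
scene scale 3.3333333333333335 3.3333333333333335
```

View pics/p11.png

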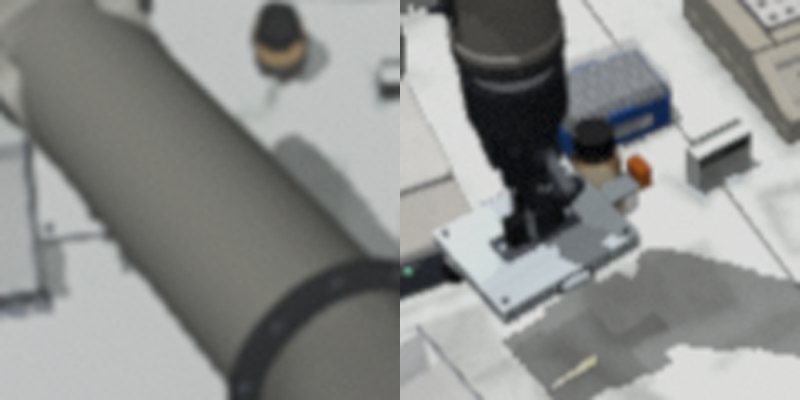

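```bash
python3 - <<'E'
from look import *
C=cams();s,t=C["scene"],C["top"]
def rt(p,Q,z):
    c,si=np.cos(p[2]),np.sin(p[2]);R_=np.array([[c,-si],[si,c]]);Q=np.array(Q)/1e3
    return np.c_[Q@R_.T+p[:2],np.full(len(Q),z)]
W=rt((.5197,.158,1.755),[(56.5,-45),(-56.5,-45),(56.5,45),(-56.5,45)],.018)
obs=np.array([(87,262),(213,188),(153,342),(283,260)])/4+[149.6,164.6]
off=obs-proj(s,W);print("scene off",off.round(2))
obt=np.array([(137,185),(490,138),(168,452),(515,412)])/11+[184.55,174.55]
print("top off",(obt-proj(t,W)).round(2))
o=off.mean(0)
S=np.array([[291.74,178.13],[318.28,179.6],[310.4,166.4]]);T=np.array([[309.86,203.6],[329.93,217.73],[333.85,200.1]])
P=[[46,0],[-30,31],[-30,-31]]
for oo in(o,o+[0,1],o-[0,1],[2,-3.7]):
    def res(p):
        X=rt(p[:3],P,p[3]);return np.concatenate([(proj(s,X)+oo-S).ravel(),(proj(t,X)-T).ravel()])
    a=least_squares(res,[.5,-.25,1.38,.08]);print(np.round(oo,2),a.x.round(4),np.abs(a.fun).max().round(2))
E
```

```text
scene off [[ 0.38 -1.44]
 [ 0.49 -1.15]
 [-0.24 -1.38]
 [ 0.37 -1.59]]
top off [[-0.45  0.32]
 [ 0.22 -0.04]
 [-0.01 -0.01]
 [-0.33  0.37]]
[ 0.25 -1.39] [ 0.5096 -0.2183  1.3787  0.0757] 0.23
[ 0.25 -0.39] [ 0.5086 -0.2171  1.379   0.0816] 0.33
[ 0.25 -2.39] [ 0.5106 -0.2195  1.3784  0.0698] 0.2
[ 2.  -3.7] [ 0.5144 -0.2192  1.3785  0.0598] 0.96
```

Request:
{"fn": "drive_tool", "kwargs": {
  "slide": [
    [0,-20,0],
    [-1,-60,0],
    [-2,-105,0],
    [-4,-150,0],
    [-6,-195,0],
    [-7,-240,0],
    [-8,-285,0],
    [-10,-325,0],
    [-12,-360,0],
    [-12,-376,0]
  ],
  "turn": [
    [0,0,-0.02],
    [0,0,-0.06],
    [0,0,-0.1],
    [0,0,-0.15],
    [0,0,-0.2],
    [0,0,-0.25],
    [0,0,-0.3],
    [0,0,-0.34],
    [0,0,-0.371],
    [0,0,-0.371]
  ],
  "gripper": [0,0,0,0,0,0,0,0,0,0]
}}

```text
t: 11.2
eef_pos: [0.5073, -0.2224, 0.1831]
tool_rot: [0.703, 0.069, 0.704, -0.071]
contact_force: [0.4, -0.9, -3.2]
gripper_width: 0.17
```

Request:
{"fn": "drive_tool", "kwargs": {
  "slide": [
    [0,0,0],
    [0,0,0],
    [0,0,0]
  ],
  "turn": [
    [0,0,0],
    [0,0,0],
    [0,0,0]
  ],
  "gripper": [0,0,0]
}}

```text
t: 11.5
eef_pos: [0.5076, -0.22, 0.1828]
tool_rot: [0.703, 0.068, 0.705, -0.069]
contact_force: [-0.1, 0.0, -2.7]
gripper_width: 0.165
```

```bash
python3 look.py p12 285,160,100,100 260,105,110,110
```

```text
t 11.5 pos [ 0.5076 -0.22    0.1828] jaw -0.1942 down [-0.0028 -0.0016 -1.    ] F [-0.11  0.   -2.72] w 0.165
top scale 4.0 4.0
scene scale 3.6363636363636362 3.6363636363636362
```

View pics/p12.png

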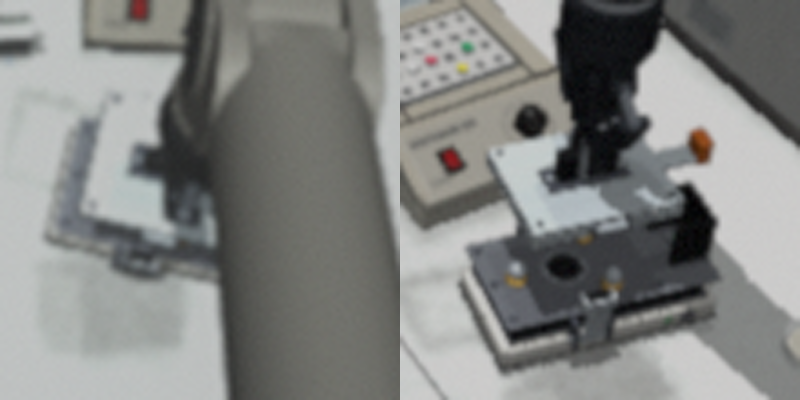

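```bash
cat > chk.py <<'E'
from look import *
o,M=state();C=cams();s,t=C["scene"],C["top"]
j=M[:,2];down=M[:,0]
yp=j;xp=np.array([yp[1],-yp[0],0]);xp/=np.linalg.norm(xp);xp=-xp if xp[1]<0 else xp
yp=np.cross([0,0,1],xp)
c=o["eef_pos"]-[0,0,.0257]
im=s["color"].astype(int)
k=12
def show(x0,y0,w,h,f):
    I=cv2.resize(np.ascontiguousarray(s["color"][y0:y0+h,x0:x0+w,::-1]),None,fx=k,fy=k,interpolation=cv2.INTER_CUBIC)
    for (a,b,z) in [(56.5,-45,18),(-56.5,-45,18),(56.5,45,18),(-56.5,45,18),(65,52,18),(65,-52,18),(-65,52,18),(-65,-52,18),(-103,0,32),(-110,11,8),(-96,11,8),(-110,11,32),(-96,11,32),(-110,-11,32),(-96,-11,32)]:
        u=proj(s,c+xp*a/1e3+yp*b/1e3+np.array([0,0,z/1e3]))+[.25,-1.4]
        p=np.round((u-[x0,y0]+.5)*k).astype(int);cv2.circle(I,tuple(p),4,(0,0,255) if z==18 else (255,0,0),1)
    cv2.imwrite(f,I)
import sys
show(*map(int,sys.argv[2:6]),f"pics/{sys.argv[1]}.png")
E
python3 chk.py p13 282,135,66,40
```

```text
t 11.6 pos [ 0.5077 -0.2203  0.1831] jaw -0.1941 down [-0.0024 -0.0022 -1.    ] F [ 0.2   0.2  -4.03] w 0.171Traceback (most recent call last):
  File "chk.py", line 16, in <module>
    show(*map(int,sys.argv[2:6]),f"pics/{sys.argv[1]}.png")
    ~~~~^^^^^^^^^^^^^^^^^^^^^^^^^^^^^^^^^^^^^^^^^^^^^^^^^^^
ValueError: invalid literal for int() with base 10: '282,135,66,40'
```

```bash
python3 chk.py p13 282 135 66 40
```

```text
t 11.7 pos [ 0.5076 -0.2211  0.1832] jaw -0.195 down [-0.0023 -0.0027 -1.    ] F [-0.04  0.6  -3.75] w 0.169
```

View pics/p13.png

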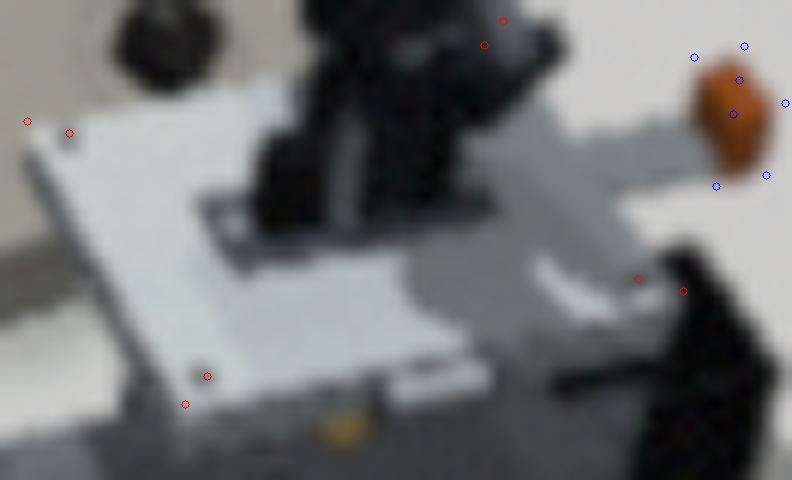

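The overlay fits the carried plate: screws match within about 0.5 px and the pull within 0.6 px. It's level. Next I'll check the stage estimate and height in the clean first images.

```bash
cat > ov.py <<'E'
from look import *
import sys
p=[float(v) for v in sys.argv[1:4]]
C=cams();C["scene"]["color"]=cv2.imread("pics/scene0.png")[:,:,::-1];C["top"]["color"]=cv2.imread("pics/top0.png")[:,:,::-1]
def rt(Q,z):
    c,si=np.cos(p[2]),np.sin(p[2]);R_=np.array([[c,-si],[si,c]]);Q=np.array(Q)/1e3
    return np.c_[Q@R_.T+p[:2],np.full(len(Q),z)]
k=8
for n,(x0,y0,w,h),off in(("top",(285,175,100,70),[0,0]),("scene",(265,145,100,70),[.25,-1.4])):
    c=C[n];I=cv2.resize(np.ascontiguousarray(c["color"][y0:y0+h,x0:x0+w,::-1]),None,fx=k,fy=k,interpolation=cv2.INTER_CUBIC)
    def dr(Q,z,col,cl):
        u=np.round((proj(c,rt(Q,z))+off-[x0,y0]+.5)*k).astype(int);cv2.polylines(I,[u],cl,col,1,cv2.LINE_AA)
    H=[(-129,-53),(77,-53),(77,53),(-129,53)]
    dr(H,0,(0,255,0),True);dr(H,.034,(0,255,255),True)
    for U,col in((.056,(255,0,0)),(.063,(255,0,255)),(.070,(0,0,255))):
        dr([(-88,-19.5),(-120,-19.5),(-120,19.5),(-88,19.5)],U+.034,col,False)
    cv2.imwrite(f"pics/ov2_{n}.png",I)
E
python3 ov.py .5096 -.2183 1.3787
```

```text
(no output)
```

View pics/ov2_top.png

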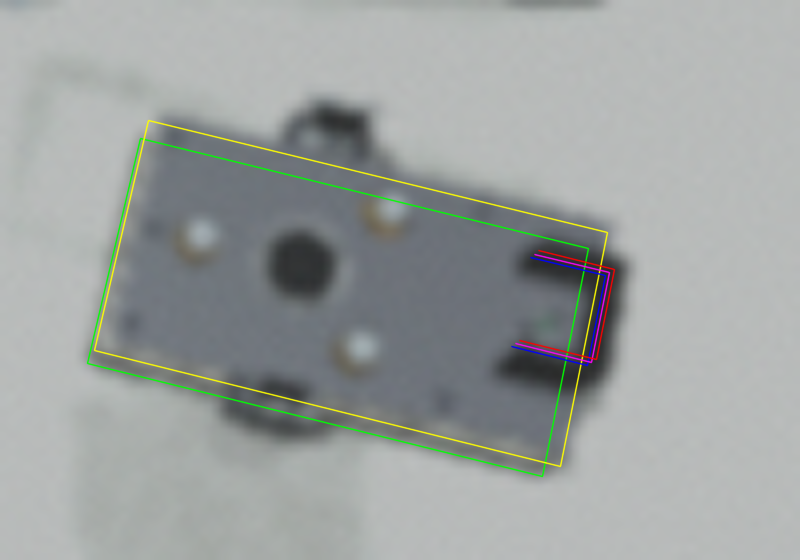

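View pics/ov2_scene.png

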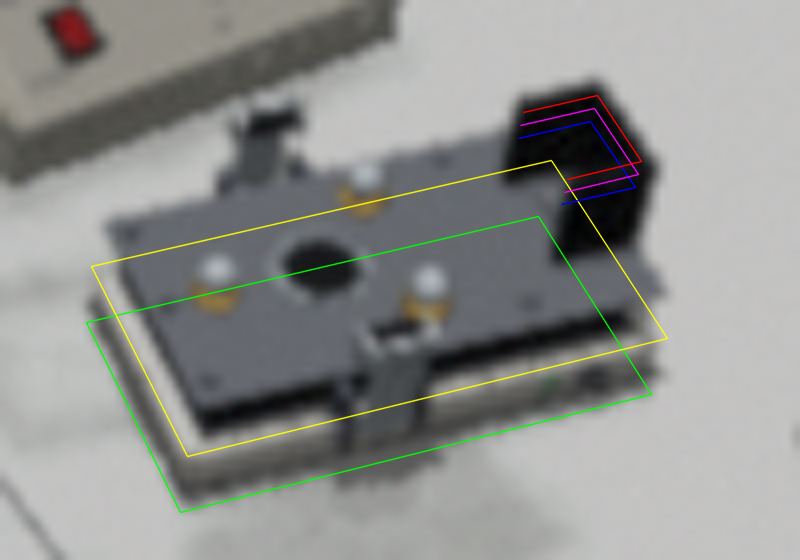

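Request:
{"fn": "drive_tool", "kwargs": {
  "slide": [
    [2,2,-10],
    [2,2,-25],
    [2,2,-40],
    [2,2,-47],
    [2,2,-47],
    [2,2,-47]
  ],
  "turn": [
    [0,0,0.003],
    [0,0,0.003],
    [0,0,0.003],
    [0,0,0.003],
    [0,0,0.003],
    [0,0,0.003]
  ],
  "gripper": [0,0,0,0,0,0],
  "squeeze": 100
}}

```text
t: 12.5
eef_pos: [0.5095, -0.2201, 0.136]
tool_rot: [0.703, 0.067, 0.705, -0.069]
contact_force: [-0.8, -0.8, -3.8]
gripper_width: 0.167
```

```bash
python3 chk.py p14 282 145 66 50; python3 look.py p15 285,160,100,100 275,135,80,80
```

```text
t 12.5 pos [ 0.5095 -0.2201  0.136 ] jaw -0.1938 down [-0.0026 -0.0027 -1.    ] F [-0.77 -0.78 -3.78] w 0.167
t 12.6 pos [ 0.5099 -0.2203  0.1367] jaw -0.1939 down [-0.0014 -0.0033 -1.    ] F [-0.16 -0.74 -3.3 ] w 0.163
top scale 4.0 4.0
scene scale 5.0 5.0
```

View pics/p14.png

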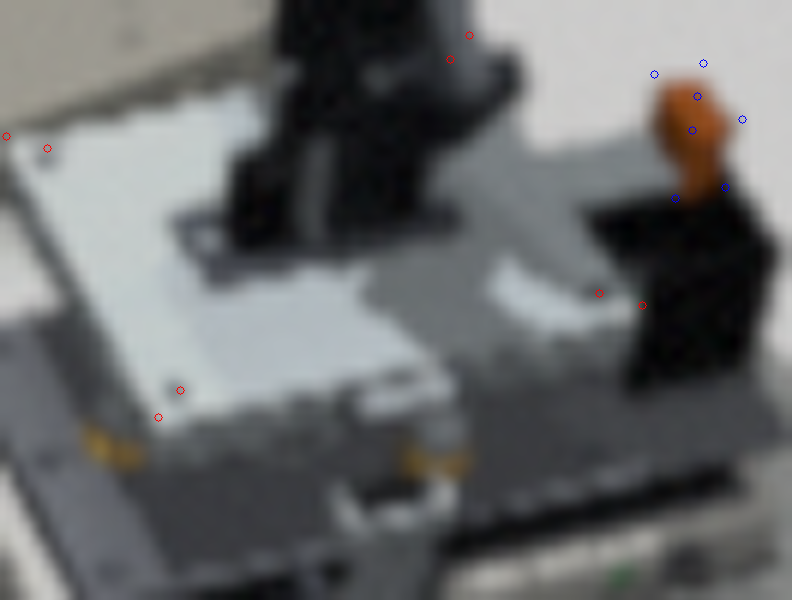

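View pics/p15.png

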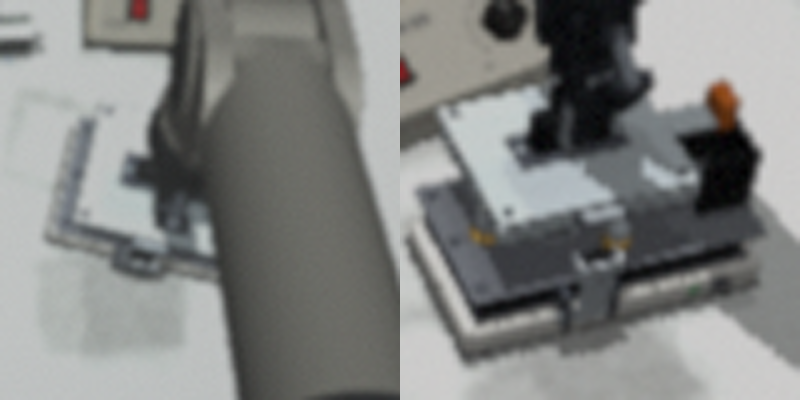

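```bash
python3 - <<'E'
from h import *
C=cams();s,t=C["scene"],C["top"]
for off in([.25,-1.4],[1,-2.5],[1,-3.5]):
  for nm,us,ut in(("hole",(304.5,177.6),(322.25,207.75)),("ball1",(291.74,178.13),(309.86,203.6)),("ball2",(318.28,179.6),(329.93,217.73)),("ball3",(310.4,166.4),(333.85,200.1))):
    X,f=tri([s,t],[np.array(us)-off,np.array(ut)]);print(off,nm,X.round(4),f.round(2))
o=np.array([.5096,-.2183,.06])
print(onz(t,(322.25,207.75),.055),onz(t,(322.25,207.75),.065))
for n in("scene","top"):
    import cv2
    im=cv2.imread(f"pics/{n}0.png").astype(float).mean(2)
    x0,y0,x1,y1=(296,170,313,186) if n=="scene" else (314,200,331,216)
    w=np.clip(75-im[y0:y1,x0:x1],0,None);ys,xs=np.mgrid[y0:y1,x0:x1];print(n,(w*xs).sum()/w.sum(),(w*ys).sum()/w.sum())
E
```

```text
[0.25, -1.4] hole [ 0.5088 -0.2163  0.0651] [ 0.35  0.07 -0.27 -0.27]
[0.25, -1.4] ball1 [ 0.5181 -0.1728  0.076 ] [ 0.2   0.04 -0.16 -0.16]
[0.25, -1.4] ball2 [ 0.4732 -0.2414  0.0767] [ 0.19  0.04 -0.14 -0.15]
[0.25, -1.4] ball3 [ 0.535  -0.2545  0.0741] [ 0.07  0.01 -0.05 -0.05]
[1, -2.5] hole [ 0.511  -0.2168  0.0576] [ 0.58  0.12 -0.45 -0.45]
[1, -2.5] ball1 [ 0.5203 -0.1731  0.0686] [ 0.42  0.09 -0.34 -0.33]
[1, -2.5] ball2 [ 0.4752 -0.2421  0.0693] [ 0.42  0.09 -0.32 -0.33]
[1, -2.5] ball3 [ 0.5374 -0.2553  0.0664] [ 0.3   0.06 -0.23 -0.24]
[1, -3.5] hole [ 0.5121 -0.218   0.0514] [ 0.48  0.1  -0.38 -0.38]
[1, -3.5] ball1 [ 0.5214 -0.174   0.0626] [ 0.33  0.07 -0.26 -0.26]
[1, -3.5] ball2 [ 0.476  -0.2434  0.0633] [ 0.33  0.07 -0.25 -0.26]
[1, -3.5] ball3 [ 0.5386 -0.2566  0.0602] [ 0.21  0.04 -0.16 -0.16]
[ 0.51004159 -0.21878341  0.055     ] [ 0.50794123 -0.21724248  0.065     ]
scene 304.7080389535994 177.9980905098339
top 322.2036659877801 207.74501018329943
```

Request:
{"fn": "drive_tool", "kwargs": {
  "slide": [
    [-1,1,-6],
    [-1,2,-12],
    [-1,2,-18],
    [-1,2,-21],
    [-1,2,-21]
  ],
  "turn": [
    [0,0,0.002],
    [0,0,0.002],
    [0,0,0.002],
    [0,0,0.002],
    [0,0,0.002]
  ],
  "gripper": [0,0,0,0,0]
}}

```text
t: 13.3
eef_pos: [0.5082, -0.2181, 0.1149]
tool_rot: [0.703, 0.067, 0.705, -0.069]
contact_force: [0.2, -0.2, -3.2]
gripper_width: 0.164
```

```bash
python3 look.py p16 285,160,100,100 275,135,80,80
```

```text
t 13.3 pos [ 0.5082 -0.2181  0.1149] jaw -0.1919 down [-0.0029 -0.0028 -1.    ] F [ 0.15 -0.25 -3.21] w 0.164
top scale 4.0 4.0
scene scale 5.0 5.0
```

View pics/p16.png

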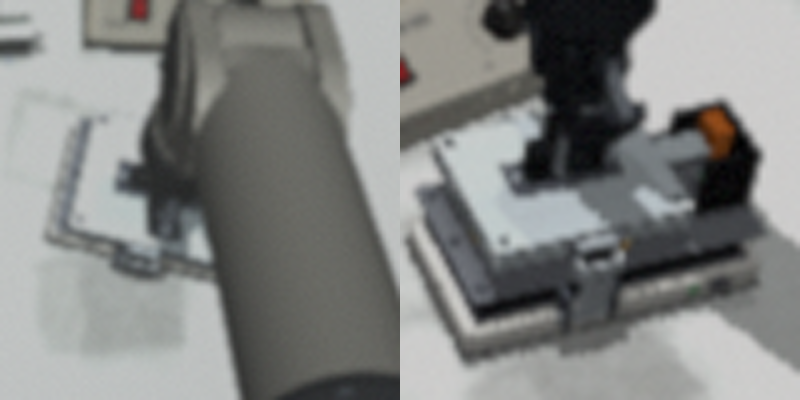

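Request:
{"fn": "drive_tool", "kwargs": {
  "slide": [
    [0,0,-2],
    [0,0,-4],
    [0,0,-6],
    [0,0,-6]
  ],
  "turn": [
    [0,0,0],
    [0,0,0],
    [0,0,0],
    [0,0,0]
  ],
  "gripper": [0,0,0,0]
}}

```text
t: 13.8
eef_pos: [0.5106, -0.2185, 0.1105]
tool_rot: [0.705, 0.066, 0.703, -0.069]
contact_force: [3.8, -1.2, 1.0]
gripper_width: 0.165
```

Request:
{"fn": "drive_tool", "kwargs": {
  "slide": [
    [0,0,-2],
    [0,0,-4],
    [0,0,-4]
  ],
  "turn": [
    [0,0,0],
    [0,0,0],
    [0,0,0]
  ],
  "gripper": [0,0,0]
}}

```text
t: 14.1
eef_pos: [0.5115, -0.2188, 0.1075]
tool_rot: [0.705, 0.066, 0.702, -0.069]
contact_force: [1.0, -0.5, 6.6]
gripper_width: 0.163
```

```bash
python3 look.py p17 285,160,100,100 280,140,70,70; python3 -c "
from station import bot;o=bot.get_obs();print(o['torque'].round(3))"
```

```text
t 14.1 pos [ 0.5115 -0.2188  0.1075] jaw -0.1917 down [ 0.0039 -0.005  -1.    ] F [ 0.97 -0.48  6.59] w 0.163
top scale 4.0 4.0
scene scale 5.714285714285714 5.714285714285714
[ 0.017 -0.096 -0.041]
```

View pics/p17.png

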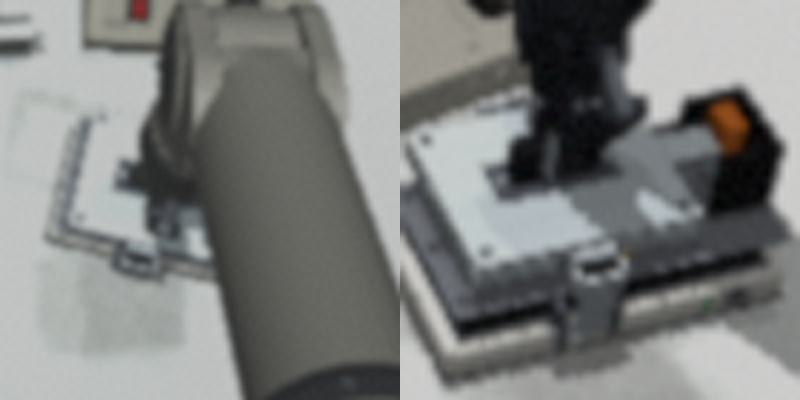

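Pins are on the rollers and the plate was nudged +3 mm in x. The lateral force is now relaxed, so I'll keep pressing in small steps.

Request:
{"fn": "drive_tool", "kwargs": {
  "slide": [
    [0,0,-2],
    [0,0,-3],
    [0,0,-3]
  ],
  "turn": [
    [0,0,0],
    [0,0,0],
    [0,0,0]
  ],
  "gripper": [0,0,0]
}}

```text
t: 14.5
eef_pos: [0.5111, -0.2187, 0.1042]
tool_rot: [0.705, 0.066, 0.703, -0.069]
contact_force: [0.0, -0.5, 0.4]
gripper_width: 0.16
```

Request:
{"fn": "drive_tool", "kwargs": {
  "slide": [
    [0,0,-2],
    [0,0,-3],
    [0,0,-3]
  ],
  "turn": [
    [0,0,0],
    [0,0,0],
    [0,0,0]
  ],
  "gripper": [0,0,0]
}}

```text
t: 14.8
eef_pos: [0.5102, -0.2185, 0.0999]
tool_rot: [0.704, 0.066, 0.703, -0.069]
contact_force: [2.1, -0.5, -10.1]
gripper_width: 0.158
```

Both catches have snapped and are now pulling down (-10 N). I'll continue gently to home.

Request:
{"fn": "drive_tool", "kwargs": {
  "slide": [
    [0,0,-1],
    [0,0,-2],
    [0,0,-2]
  ],
  "turn": [
    [0,0,0],
    [0,0,0],
    [0,0,0]
  ],
  "gripper": [0,0,0]
}}

```text
t: 15.1
eef_pos: [0.5111, -0.2191, 0.0982]
tool_rot: [0.705, 0.066, 0.703, -0.069]
contact_force: [3.8, -2.9, -6.6]
gripper_width: 0.16
```

Request:
{"fn": "drive_tool", "kwargs": {
  "slide": [
    [0,0,-1],
    [0,0,-2],
    [0,0,-2]
  ],
  "turn": [
    [0,0,0],
    [0,0,0],
    [0,0,0]
  ],
  "gripper": [0,0,0]
}}

```text
t: 15.4
eef_pos: [0.5115, -0.2192, 0.0978]
tool_rot: [0.705, 0.066, 0.702, -0.07]
contact_force: [-0.8, -0.0, 11.0]
gripper_width: 0.164
```

```bash
python3 look.py p18 285,160,100,100 280,140,70,70; python3 -c "
from station import bot;o=bot.get_obs();print(o['torque'].round(3))"
```

```text
t 15.4 pos [ 0.5115 -0.2192  0.0978] jaw -0.1921 down [ 0.0036 -0.0058 -1.    ] F [-8.300e-01 -1.000e-02  1.098e+01] w 0.164
top scale 4.0 4.0
scene scale 5.714285714285714 5.714285714285714
[-0.033  0.415  0.073]
```

View pics/p18.png

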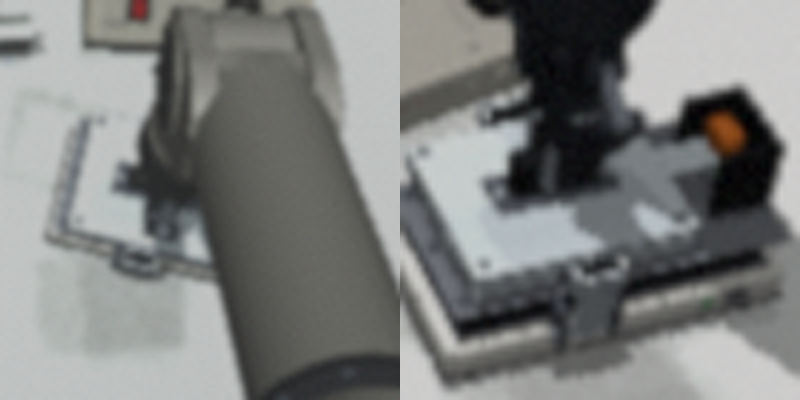

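It resists at z=0.0978 with +11 N. That is 13 mm below first contact, so it is home. I'll let go and back off.

Request:
{"fn": "drive_tool", "kwargs": {
  "slide": [
    [0,0,0],
    [0,0,0],
    [0,0,0],
    [0,0,5],
    [0,0,20],
    [0,0,50],
    [0,0,90],
    [0,0,120]
  ],
  "turn": [
    [0,0,0],
    [0,0,0],
    [0,0,0],
    [0,0,0],
    [0,0,0],
    [0,0,0],
    [0,0,0],
    [0,0,0]
  ],
  "gripper": [0.5,0.5,0.5,0.5,0.5,0.5,0.5,0.5]
}}

```text
t: 16.3
eef_pos: [0.5122, -0.219, 0.2212]
tool_rot: [0.706, 0.066, 0.702, -0.07]
contact_force: [1.4, -0.9, 0.7]
gripper_width: 0.501
```

Request:
{"fn": "drive_tool", "kwargs": {
  "slide": [
    [0,40,20],
    [0,85,40],
    [0,130,60],
    [0,170,60],
    [0,210,60],
    [0,240,60],
    [0,240,60]
  ],
  "turn": [
    [0,0,0],
    [0,0,0],
    [0,0,0],
    [0,0,0],
    [0,0,0],
    [0,0,0],
    [0,0,0]
  ],
  "gripper": [0.5,0.5,0.5,0.5,0.5,0.5,0.5]
}}

```text
t: 17.0
eef_pos: [0.5117, 0.0267, 0.2829]
tool_rot: [0.707, 0.063, 0.701, -0.066]
contact_force: [-0.4, 0.3, 0.5]
gripper_width: 0.498
```

```bash
python3 look.py p19 290,165,80,80 275,130,85,85
```

```text
t 17.0 pos [0.5117 0.0267 0.2829] jaw -0.1833 down [ 0.0079 -0.0046 -1.    ] F [-0.45  0.29  0.54] w 0.498
top scale 5.0 5.0
scene scale 4.705882352941177 4.705882352941177
```

View pics/p19.png

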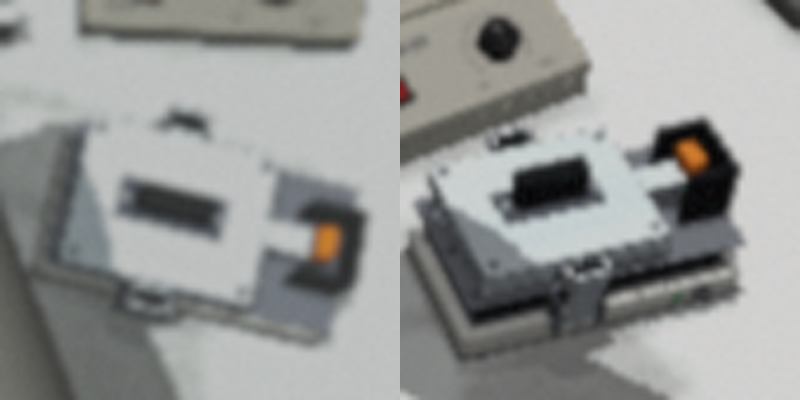

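```bash
python3 - <<'E'
from look import *
C=cams();s,t=C["scene"],C["top"]
for n,c,(x0,y0,w,h) in(("top",t,(294,178,74,56)),("scene",s,(275,145,75,56))):
    I=cv2.resize(c["color"][y0:y0+h,x0:x0+w,::-1],None,fx=10.5,fy=10.5,interpolation=cv2.INTER_CUBIC)
    cv2.imwrite(f"pics/q_{n}.png",I)
E
```

```text
(no output)
```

View pics/q_top.png

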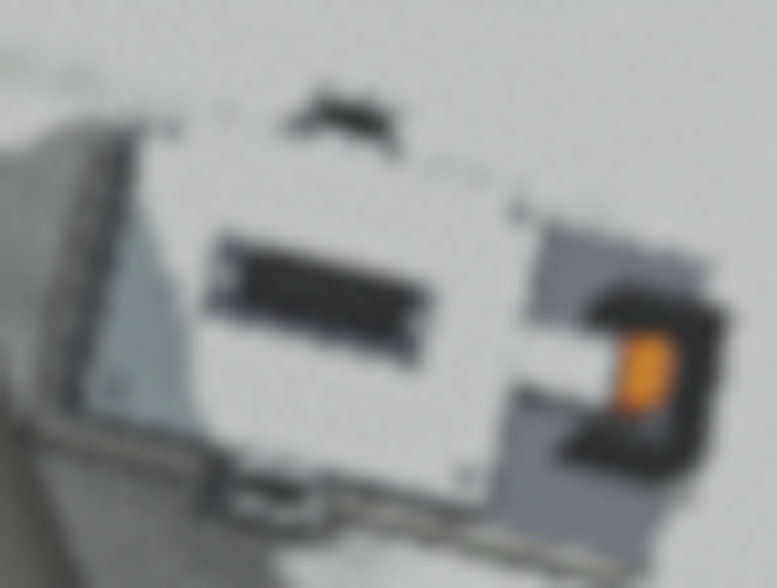

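View pics/q_scene.png

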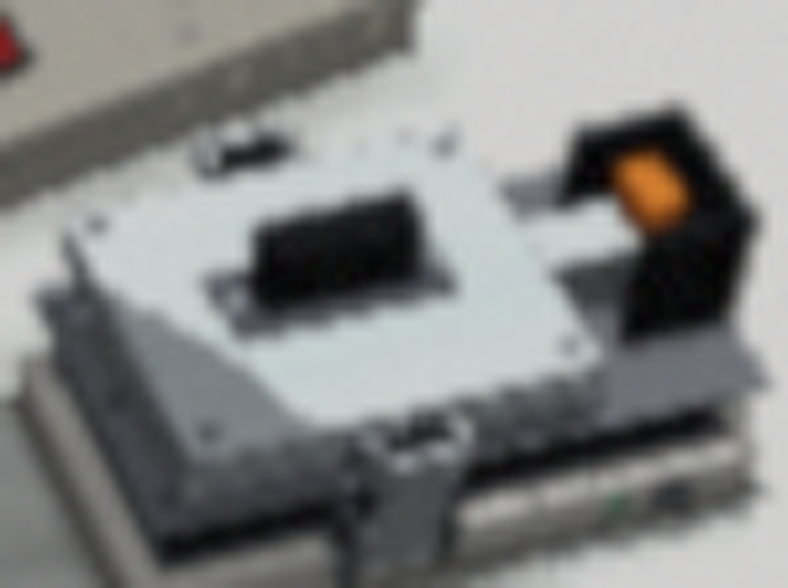

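```bash
python3 - <<'E'
from look import *
C=cams();s,t=C["scene"],C["top"]
T=np.array([(172,125),(520,205),(115,390),(467,478)])/10.5+[293.55,177.55]
S=np.array([(97,222),(445,143),(208,432),(572,345)])/10.5+[274.55,144.55]
X=np.array([tri([s,t],[a-[.25,-1.4],b])[0] for a,b in zip(S,T)]);print(X.round(4));m=X.mean(0);print("centre",m.round(4))
d=(X[0]+X[2]-X[1]-X[3])/2;print("yaw",np.arctan2(d[1],d[0]).round(4),"pitch",(d[2]/np.linalg.norm(d)).round(3))
e=(X[2]+X[3]-X[0]-X[1])/2;print("roll",(e[2]/np.linalg.norm(e)).round(3))
for z in(.086,.09,.094):print(z,np.mean([onz(t,u,z) for u in T],0).round(4))
E
```

```text
[[ 0.563  -0.17    0.0926]
 [ 0.5429 -0.2824  0.0912]
 [ 0.4764 -0.1539  0.0911]
 [ 0.4541 -0.2656  0.0921]]
centre [ 0.5091 -0.218   0.0917]
yaw 1.384 pitch 0.002
roll -0.003
0.086 [ 0.5099 -0.2193  0.086 ]
0.09 [ 0.5091 -0.2186  0.09  ]
0.094 [ 0.5082 -0.218   0.094 ]
```

```bash
python3 - <<'E'
from look import *
c=bot.read_camera("top");a=cv2.imread("pics/top0.png")[:,:,::-1].astype(int);d=np.abs(a-c["color"]).max(2)
for n,(u,v) in dict(bottle=(250,158),timer=(285,168),marker=(262,247),petri=(370,255)).items():print(n,np.median(d[v-8:v+9,u-10:u+11]),d[v-8:v+9,u-10:u+11].max())
state();cv2.imwrite("pics/fin.png",c["color"][:,:,::-1])
E
```

```text
bottle 59.0 83
timer 5.0 104
marker 73.0 111
petri 6.0 10
t 17.35 pos [0.5122 0.0197 0.2812] jaw -0.1938 down [ 0.0057 -0.0066 -1.    ] F [ 0.54 -0.15  0.4 ] w 0.503
```

View pics/fin.png

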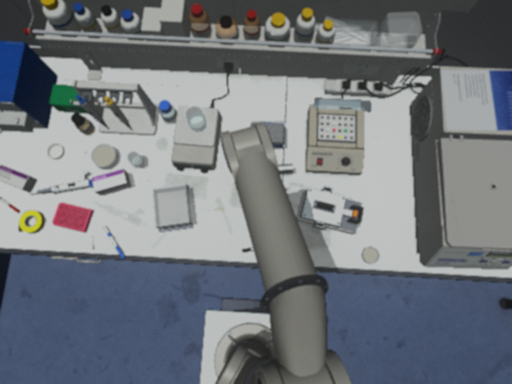

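The plate sits on the stage with the pull in the pocket, at about (330,210). The arm hides the bottle and part of the marker, so those differences are only occlusion. Earlier frames showed both in place. Handing in.

```bash
python3 -c "
from station import bot;print(bot.hand_in())"
```

```text
the job is handed in; nothing more can be done
None
```

The plate is seated on the stage and released, and I handed the job in at about t = 17 s. I drew it out of the cover by the orange pull, set it down and let go. I then took it again by the black grip and lowered it onto the stage in small steps.

- **Catches:** the side pins met the rollers at about 10 N. Both catches then seem to have snapped over: the force changed to a 10 N downward pull. The plate stopped hard 13 mm below first contact, with about 14 N of pressing. I could not read the catch angles directly.
- **Position after release, from both cameras:** the plate's centre is at about (0.509, -0.218), within about 1 mm of the stage centre I measured from the balls. The yaw differs by about 0.005 rad and the tilt is about 0.003 rad. The pull is inside the pocket.
- **Underside height:** the cameras gave about 73.7 mm and the arm about 72 mm.
- **Camera and stage disagreements:** the scene camera was about 1.4 px off against the top view, and I corrected for that. My first estimate of the stage centre was about 2–3 mm off in x compared with where the rollers drew the plate. The catches took that up.
- **Bystanders:** in the last picture the petri dish was unchanged and the timer mostly so. The arm hid the bottle, part of the marker and the edge of the timer, so I could not recheck those at the end. I saw no contact with any of them.

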